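# Unlock the sample locker and hold its gate wide

## Robot

A 7-joint arm with a two-finger parallel gripper is mounted at the origin on a cart in front of the work surface, level with it; the furniture and walls round the work are solid. World frame = base frame: x ahead of the robot, y to its left, z up, the work surface at z = 0. Lengths are in m, angles in rad, forces in N, time in s.
With the tool pointing down it reaches from about 0.4 to 0.85 m from the base axis. Payload 10.4 kg.
Tool frame: the origin (TCP) lies between the finger pads; the fingertips stand 11 mm ahead of it and the grasp point (between the pads) lies 8 mm behind it; z points along the fingers, x is the direction in which the jaws open and shut, and the axes are right-handed (so a half turn about z gives the same grasp; the last joint's range is limited). The gripper opens to 87 mm and grips with 3 to 60 N. Pads are 19 mm wide; open, the fingers measure 117 mm over their backs; the gripper's body (75 mm by 190 mm) begins 51 mm behind the grasp point.
Start: joints at [1.176, 0.332, -0.065, 1.46, 0.022, 1.35, -0.088], TCP at [0.227, -0.582, 0.202] pointing down, gripper open.
Joint ranges: [-2.6, 2.6], [-0.5, 2.12], [-1.47, 1.34], [0.16, 2.42], [-1.27, 4.41], [0.06, 2.06], [-2.6, 2.6]. Speed limits (rad/s): [2.22, 2.22, 2.79, 2.79, 3.14, 3.14, 3.14].

## Interface

Orientations are given as a unit quaternion [w, x, y, z].
In Python, from plant import manip, eyes gives the robot as it stands.
- The arm moves only by the shell command python3 -m pendant 'ROWS' [FORCE]. ROWS is a JSON object of lists of equal length, an entry for each row: "offset": the shift along the tool's x, y, z in m, a list of three; "rotation": the turn, a rotation vector about the tool's x, y, z in rad, a list of three; "gripper": the opening, from 0 (shut) to 1 (fully open). In form: {"offset": [[tx, ty, tz], ...], "rotation": [[rx, ry, rz], ...], "gripper": [gripper, ...]}. A call has exactly 5 rows; each row shifts and turns the pose as measured when the row begins, along the tool's axes as they then stand; what a row does not reach is not made up. A row lasts 1/8 s, in which the tool goes at most 62.5 mm and 10.7 degrees, less where a joint would pass 70% of its speed; a pose out of reach is approached as far as the arm can. A call is refused whole if a number of a shift passes 0.0625 or a number of a turn 0.188, either way. A call with a gripper value outside its range is refused whole. The fingers move at their own pace and stop on an object; FORCE is the grip in N (left out, the last holds). Time passes only in rows, so rows that do not move let the fingers close, or fill a call up. It gives the time, the measured TCP pose, the force and the opening at its end, in the units of the state.
- manip.get_obs(): the state, without advancing time (a new reading comes with each control period).
- eyes.get_image(name): name is "scene" or "top"; returns (picture, depth): 420x560x3 uint8, red, green, blue; 420x560 float32, m along the optical axis (not along the pixel's ray), 0 where there is no reading.
- eyes.get_calibration(name): a dict with "K" (3x3 intrinsics, pixels), "R" (3x3) and "t" (3): a world point X has camera coordinates R X + t. Camera axes: x right, y down, z forward; pixel columns grow to the right and rows downward; lengths in m; the calibration is good to about 2 mm. A picture is of the moment at which its call begins. get_calibration takes no time and is no camera call.
- manip.finish_job(): hands the job in, once; it reports no verdict.
The state is a dict: "time": time; "qpos": joint angles; "joint_vel": joint speeds; "joint_torque": joint torques, N m; "tcp_pos": TCP position; "tool_rot": TCP orientation; "contact_force": force on the tool from outside, world axes, zero at the start; "ft_torque": the same for the moment, N m; "gripper_width": opening from 0.0 (shut) to 1.0 (fully open).
Only numpy, scipy, OpenCV 4.12 (cv2) and the standard library are available. Lean on these libraries where they do the work, as an engineer would, in place of code of your own. Each camera call takes 0.05 s, during which the arm holds its last target.

## Task

Open the sample locker for loading: enter its release code by pressing the round key, then the square key, then the bar-shaped key, one at a time, then pinch the tall catch fully together between the fingers, and after it the short catch. Take the gate by its upright grip post, swing it out past its detent as wide as it will comfortably go (about 80 degrees) and finish while still holding it there by the grip post, without letting go, because the gate springs back. Leave the bottles, vials and other things on the bench where they are.

Things in the scene. Friction and masses are not known exactly. Their poses are not given: they have to be found in the camera images.
- locker: White sample locker fixed on the bench, 166 (x) x 118 (y) x 100 tall; its flat roof (the deck) is 100 above the bench. Origin: centre of its underside, z up. On the deck three keys stand in a row along x at y = -39 and two catches in a row along x at y = +31. Its open +y side is closed by a barred gate. Bolt arms and fittings lie up to 13 above the deck.
- gate (a joint): Opening of the barred steel gate, 154 long, on the locker's +y side, in radians: 0 shut, grows outwards (counter-clockwise from above), stop at 1.6. A spring pulls it shut (about 3 N at the grip post when wide); a detent felt from 0.4 to 1.1 rad adds up to 2.5 N. Let go, it swings back. A catch that is not squeezed blocks the gate.
- gate_grip (a point): Centre of the free part of the gate's upright grip post: black, round, 18 in diameter, from 100 to 146 above the bench (this point at 128), 143 from the hinge axis. Moves with the gate; shut, it stands at x = +74, y = +66 of the locker. Axis x points from the hinge along the gate.
- gate_hinge (a point): Point on the gate's vertical hinge axis, 100 above the bench, at x = -69, y = +66 of the locker.
- catch_tall_mid (a point): Middle of the tall catch, half-way up: a sliding tab (-x side) and a fixed post (+x side), each 6 thick (x), 22 wide (y), reaching 44 above the deck, outer faces at x = -18 and +18 from here. Pinched together along x from above, the tab slides to the post and 36 over both shrinks to 21. Axes as the locker's. The two catches may have changed places.
- tab_tall (a joint): Slide of the tall catch's tab in metres: 0 latched, 0.015 fully squeezed; its bolt is clear of the gate from 0.010. About 2.5 N of friction, no spring: it stays where it is squeezed to.
- post_tall: Fixed post of the tall catch; origin on the deck midway between tab and post, the post's own centre 15 to its +x side.
- catch_short_mid (a point): Middle of the short catch, half-way up: a sliding tab (-x side) and a fixed post (+x side), each 6 thick (x), 22 wide (y), reaching 24 above the deck, outer faces at x = -18 and +18 from here. Pinched together along x from above, the tab slides to the post and 36 over both shrinks to 21. Axes as the locker's. The two catches may have changed places.
- tab_short (a joint): Slide of the short catch's tab in metres: 0 latched, 0.015 fully squeezed; its bolt is clear of the gate from 0.010. About 2.5 N of friction, no spring: it stays where it is squeezed to.
- post_short: Fixed post of the short catch; origin on the deck midway between tab and post, the post's own centre 15 to its +x side.
- key_round_top (a point): Centre of the top of the key with the round cap, 23 in diameter; 112 above the bench when up, moves with the key. It stands on a dark 34 x 34 base; the keys are 50 apart and may stand in any order.
- key_round (a joint): Press depth in metres of that key: 0 up, 0.005 fully down; sprung, 1.2 N to start and 4.2 N fully down; counts as pressed from 0.003, and as up again below 0.001.
- key_square_top (a point): Centre of the top of the key with the square cap, 21 x 21; 112 above the bench when up, moves with the key. It stands on a dark 34 x 34 base; the keys are 50 apart and may stand in any order.
- key_square (a joint): Press depth in metres of that key: 0 up, 0.005 fully down; sprung, 1.2 N to start and 4.2 N fully down; counts as pressed from 0.003, and as up again below 0.001.
- key_bar_top (a point): Centre of the top of the key with the narrow bar-shaped cap, 9 (x) x 27 (y); 112 above the bench when up, moves with the key. It stands on a dark 34 x 34 base; the keys are 50 apart and may stand in any order.
- key_bar (a joint): Press depth in metres of that key: 0 up, 0.005 fully down; sprung, 1.2 N to start and 4.2 N fully down; counts as pressed from 0.003, and as up again below 0.001.
- by_vial_7: Bystander, to be left alone: small brown vial with a black cap, 16 x 37. Origin: centre of its underside.
- by_bottle_diluent: Bystander, to be left alone: white bottle with a blue cap, 52 x 107. Origin: centre of its underside.
- by_dropper_bottle: Bystander, to be left alone: small white bottle, 36 x 74. Origin: centre of its underside.
- by_marker_green: Bystander, to be left alone: marker pen lying flat, about 16 thick. Origin: centre of its underside.
- by_tape_roll: Bystander, to be left alone: roll of tape lying flat, 100 x 25. Origin: centre of its underside.
- by_note_pad_yellow: Bystander, to be left alone: square note pad, 67 x 9. Origin: centre of its underside.
- by_vial_2: Bystander, to be left alone: small white vial, 16 x 38. Origin: centre of its underside.

How it is judged:
On the way, in this order (a step that is already met when the one before it is completed fails the run):
1. the round key is pressed, the other two up and both catches still latched (value of joint key_round above 0.003 m and value of joint each of key_square, key_bar below 0.001 m and value of joint each of tab_tall, tab_short below 0.005 m), for 0.05 s.
2. the square key is pressed, the other two up and both catches still latched (value of joint key_square above 0.003 m and value of joint each of key_round, key_bar below 0.001 m and value of joint each of tab_tall, tab_short below 0.005 m), for 0.05 s.
3. the bar key is pressed, the other two up and both catches still latched (value of joint key_bar above 0.003 m and value of joint each of key_round, key_square below 0.001 m and value of joint each of tab_tall, tab_short below 0.005 m), for 0.05 s.
4. the tall catch is squeezed between the fingers while the short one is still latched (value of joint tab_tall above 0.011 m and contact force between each of tab_tall, post_tall and the fingers above 1 N and value of joint gate below 0.1 rad and value of joint tab_short below 0.005 m), for 0.1 s.
5. the short catch is squeezed between the fingers, the gate still shut (value of joint tab_short above 0.011 m and contact force between each of tab_short, post_short and the fingers above 1 N and value of joint gate below 0.1 rad and value of joint tab_tall above 0.009 m), for 0.1 s.
6. the gate is swung past its detent (value of joint gate above 1.1 rad), for 0.05 s.
At the end, for the whole second after the job is handed in: The gate stands open by at least 1.2 rad and still (under 0.1 rad/s), held by its grip post: the fingers press on the gate with over 1 N and the grasp point is within 50 mm of the post's centre; both catches remain squeezed (over 9 mm) and all keys are up (value of joint gate above 1.2 rad and velocity of joint gate between -0.1 and 0.1 rad/s and contact force between gate and the fingers above 1 N and distance between the grasp point and gate_grip below 0.05 m and value of joint each of tab_tall, tab_short above 0.009 m and value of joint each of key_round, key_square, key_bar below 0.001 m); the arm keeps its last pose, push and grip.
It fails at once if two keys are down together (value of joint each of key_round, key_square above 0.002 m or value of joint each of key_square, key_bar above 0.002 m or value of joint each of key_round, key_bar above 0.002 m).
It fails at once if a bystander is moved by more than 30 mm (distance of any of by_vial_7, by_bottle_diluent, by_dropper_bottle, by_marker_green, by_tape_roll, by_note_pad_yellow, by_vial_2 from where it was at the start of the episode above 0.03 m).
It also fails if it takes over 72 s, if anything falls off the work surface, if the arm or the gripper's body presses on something with over 40 N, if the wrist force passes 120 N, or if a joint passes its speed limit or range.

## Working session

There is one attempt and no reset: what is moved stays moved. The work goes in short steps, Python scripts to look and compute and a shell command to move; the robot and the scene stay as the last step left them, time stands still between calls to the robot, and variables do not carry over. Pictures are saved under pics/ and viewed, and the job is handed in when it is done.

```bash
ls; mkdir -p pics; python3 - <<'E'
from plant import manip, eyes
import cv2, numpy as np
o=manip.get_obs(); print({k:np.round(v,3).tolist() for k,v in o.items()})
for n in("scene","top"):
    p,d=eyes.get_image(n); cv2.imwrite(f"pics/{n}0.png",p[:,:,::-1]); np.savez(f"{n}0.npz",p=p,d=d)
    c=eyes.get_calibration(n); print(n,{k:np.round(v,3).tolist() for k,v in c.items()})
E
```

```text
pics
{'time': 0.0, 'qpos': [1.176, 0.333, -0.065, 1.461, 0.022, 1.35, -0.089], 'joint_vel': [0.001, -0.0, 0.001, 0.001, -0.0, -0.0, 0.001], 'joint_torque': [-0.0, -62.325, 0.024, -38.991, -0.061, 0.039, 0.0], 'tcp_pos': [0.227, -0.582, 0.201], 'tool_rot': [-0.0, 0.826, -0.564, -0.001], 'contact_force': [0.381, 0.415, 0.138], 'ft_torque': [-0.042, -0.034, 0.014], 'gripper_width': 1.0}
scene {'K': [[496.515, 0.0, 276.782], [0.0, 496.515, 210.085], [0.0, 0.0, 1.0]], 'R': [[-0.43, -0.903, -0.004], [-0.694, 0.333, -0.639], [0.578, -0.271, -0.77]], 't': [0.421, 0.309, 0.849]}
top {'K': [[391.148, 0.0, 278.943], [0.0, 391.148, 210.653], [0.0, 0.0, 1.0]], 'R': [[0.014, -1.0, 0.025], [-0.987, -0.018, -0.162], [0.163, -0.023, -0.986]], 't': [0.223, 0.474, 0.884]}
```

View pics/scene0.png

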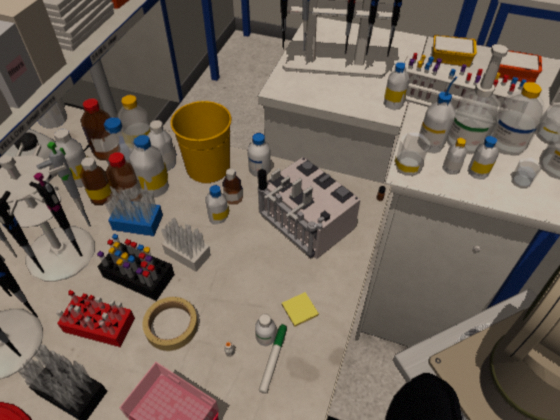

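View pics/top0.png

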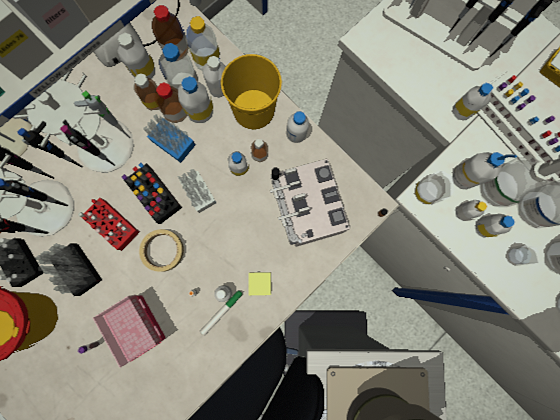

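```bash
cat >h.py <<'E'
import numpy as np, cv2
from plant import eyes, manip
def cal(n):
    c=eyes.get_calibration(n); return [np.array(c[k]) for k in("K","R","t")]
def px2w(n,u,v,z=None,d=None):
    K,R,t=cal(n); r=np.linalg.inv(K)@[u,v,1]
    if d is not None: return R.T@(r*d-t)
    o=-R.T@t; w=R.T@r; return o+w*(z-o[2])/w[2]
def w2px(n,X):
    K,R,t=cal(n); c=K@(R@np.array(X)+t); return c[:2]/c[2]
def grab(n,name,box=None,s=1):
    p,d=eyes.get_image(n); np.savez(name+".npz",p=p,d=d); crop(name,box,s); return p,d
def crop(name,box=None,s=1,out=None):
    p=np.load(name+".npz")["p"]
    if box: p=p[box[1]:box[3],box[0]:box[2]]
    p=cv2.resize(p,None,fx=s,fy=s,interpolation=cv2.INTER_CUBIC)
    cv2.imwrite("pics/"+(out or name)+".png",p[:,:,::-1])
E
python3 - <<'E'
from h import *
crop("top0",(255,145,365,260),5,"top0z"); crop("scene0",(245,140,375,260),6,"scene0z")
E
```

```text
(no output)
```

View pics/top0z.png

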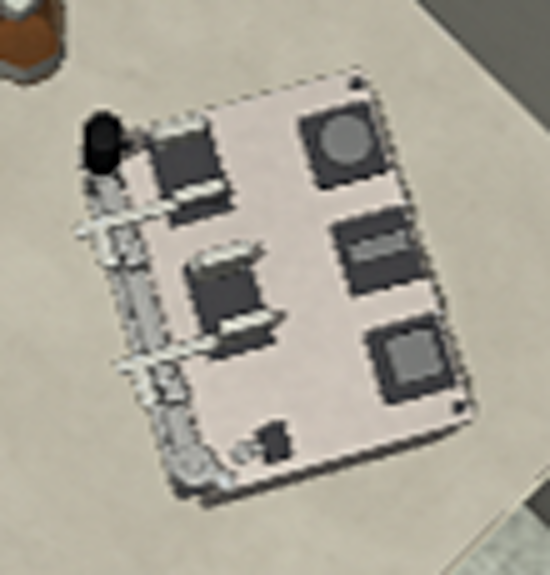

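View pics/scene0z.png

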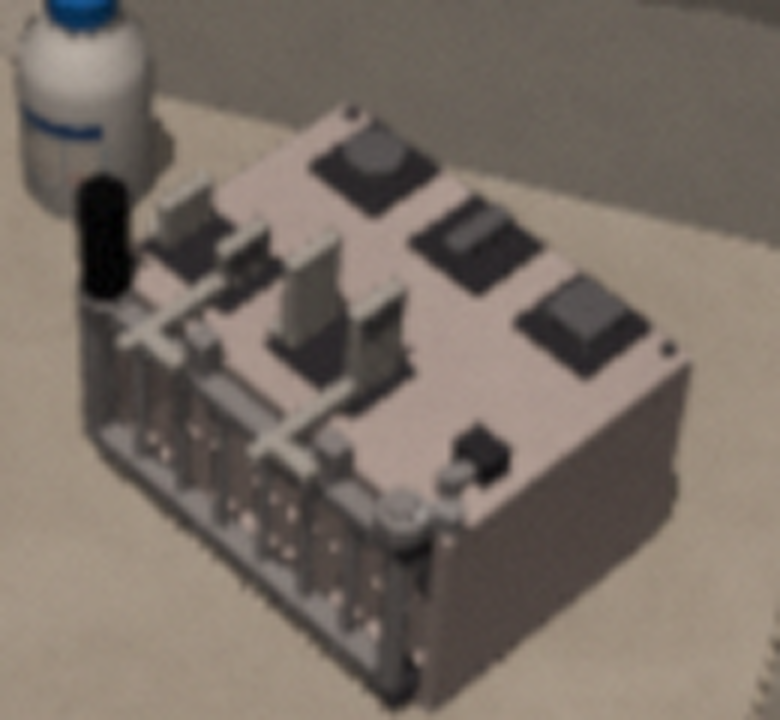

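```bash
cat >>h.py <<'E'
def L2w(p,l):
    c,s=np.cos(p[2]),np.sin(p[2]); l=np.array(l,float)
    return np.array([p[0]+c*l[0]-s*l[1],p[1]+s*l[0]+c*l[1],l[2]])
E
python3 - <<'E'
from h import *
from scipy.optimize import least_squares
def T(x,y): return ((x+.5)/5-.5+255,(y+.5)/5-.5+145)
def S(x,y): return ((x+.5)/6-.5+245,(y+.5)/6-.5+140)
# local pts, k offset
obs=[("top",T(348,138),(.05,-.039,.112),1),("top",T(380,246),(0,-.039,.112),1),("top",T(413,356),(-.05,-.039,.112),1),
("scene",S(375,150),(.05,-.039,.112),1),("scene",S(477,228),(0,-.039,.112),1),("scene",S(588,302),(-.05,-.039,.112),1),
("scene",S(690,360),(-.083,-.059,.1),0),("scene",S(345,105),(.083,-.059,.1),0),("top",T(365,68),(.083,-.059,.1),0),("top",T(472,413),(-.083,-.059,.1),0),("scene",S(103,180),(.074,.066,.146),0)]
def f(q):
    r=[]
    for n,uv,l,k in obs:
        l=np.array(l); l[0]+=k*q[3]; r+=list(w2px(n,L2w(q,l))-uv)
    return r
s=least_squares(f,[.6,-.1,0.2,0],loss="soft_l1"); print(s.x.round(4)); print(np.round(f(s.x),1).reshape(-1,2))
for n,uv,l,k in obs[:6]: print(n,px2w(n,*uv,z=.112).round(4))
q=s.x
for nm,l in dict(grip=(.074,.066,.128),hinge=(-.069,.066,.1),post_s=(.045,.031,.124)).items(): print(nm,L2w(q,l).round(4),w2px("top",L2w(q,l)).round(1))
np.save("q.npy",q)
d=np.load("top0.npz")["d"]; 
for uv in [(310,180),(315,225)]: print(px2w("top",*uv,d=d[uv[1],uv[0]]))
E
```

```text
[ 0.4875  0.1584  0.2833 -0.001 ]
[[-0.4  0.1]
 [-0.3  0. ]
 [-0.3 -0.1]
 [ 0.4 -0.4]
 [ 0.3 -0.5]
 [-0.4  0.7]
 [ 0.5 -1.1]
 [ 0.9 -1.6]
 [-0.3 -0.9]
 [-0.   1. ]
 [-0.5  1. ]]
top [0.5457 0.1338 0.112 ]
top [0.4975 0.1201 0.112 ]
top [0.4493 0.1062 0.112 ]
scene [0.5449 0.1359 0.112 ]
scene [0.4966 0.122  0.112 ]
scene [0.4508 0.105  0.112 ]
grip [0.5401 0.2425 0.128 ] [274.8 171.8]
hinge [0.4028 0.2025 0.1   ] [292.1 237.1]
post_s [0.522  0.2008 0.124 ] [294.1 180.8]
[0.53085819 0.1637115  0.09851052]
[0.42985484 0.15301919 0.10136098]
```

```bash
python3 - <<'E'
from h import *
q=np.load("q.npy")
def S(x,y): return ((x+.5)/6-.5+245,(y+.5)/6-.5+140)
def loc(X):
    c,s=np.cos(q[2]),np.sin(q[2]); d=X[:2]-q[:2]; return np.round([c*d[0]+s*d[1],-s*d[0]+c*d[1]],4)
for nm,uv,z in [("tallpost",(318,248),.144),("talltab",(378,300),.144),("shortpost",(187,190),.124),("shorttab",(245,238),.124)]:
    print(nm,loc(px2w("scene",*S(*uv),z=z)))
def T(x,y): return ((x+.5)/5-.5+255,(y+.5)/5-.5+145)
for nm,uv,z in [("tallpost",(232,252),.144),("talltab",(252,321),.144),("shortpost",(185,126),.124),("shorttab",(205,192),.124)]:
    print(nm,loc(px2w("top",*T(*uv),z=z)))
p,d=np.load("top0.npz")["p"],np.load("top0.npz")["d"]
for n in ("scene","top"):
  K,R,t=cal(n); print(n,(-R.T@t).round(3))
# depth point cloud tall parts
for n in ("top","scene"):
    K,R,t=cal(n); d=np.load(n+"0.npz")["d"]; v,u=np.mgrid[:420,:560]
    P=np.stack([u,v,np.ones_like(u)],-1).reshape(-1,3)@np.linalg.inv(K).T*d.reshape(-1,1)
    W=(P-t)@R; 
    c,s=np.cos(q[2]),np.sin(q[2]); dx,dy=W[:,0]-q[0],W[:,1]-q[1]; X=c*dx+s*dy; Y=-s*dx+c*dy
    for lo,hi in((.136,.15),(.118,.13)):
        m=(W[:,2]>lo)&(W[:,2]<hi)&(abs(X)<.08)&(Y>.01)&(Y<.052)
        print(n,lo,np.round(sorted(zip(X[m].round(3).tolist(),Y[m].round(3).tolist())),3).tolist())
E
```

```text
tallpost [0.0068 0.0303]
talltab [-0.0226  0.0316]
shortpost [0.0694 0.0318]
shorttab [0.0397 0.0321]
tallpost [0.0076 0.0278]
talltab [-0.0227  0.0278]
shortpost [0.0699 0.0295]
shorttab [0.0395 0.0291]
scene [-0.096  0.507  0.852]
top [0.321 0.251 0.944]
top 0.136 [[-0.025, 0.024], [-0.025, 0.026], [-0.025, 0.029], [-0.025, 0.032], [-0.025, 0.035], [-0.025, 0.037], [-0.025, 0.041], [-0.024, 0.021], [-0.024, 0.024], [-0.024, 0.026], [-0.024, 0.03], [-0.024, 0.033], [-0.024, 0.039], [-0.024, 0.041], [-0.023, 0.028], [-0.023, 0.03], [-0.023, 0.034], [-0.023, 0.036], [-0.022, 0.021], [-0.022, 0.023], [-0.022, 0.032], [-0.022, 0.039], [-0.022, 0.041], [-0.021, 0.025], [-0.021, 0.027], [-0.021, 0.034], [-0.021, 0.036], [-0.02, 0.02], [-0.02, 0.023], [-0.02, 0.025], [-0.02, 0.029], [-0.02, 0.031], [-0.02, 0.038], [-0.02, 0.04], [-0.02, 0.042], [-0.019, 0.027], [-0.019, 0.033], [-0.019, 0.035], [0.005, 0.028], [0.005, 0.03], [0.005, 0.035], [0.005, 0.037], [0.005, 0.041], [0.006, 0.022], [0.006, 0.024], [0.006, 0.026], [0.006, 0.03], [0.006, 0.032], [0.006, 0.033], [0.006, 0.039], [0.007, 
[... 4692 characters left out ...]
], [0.042, 0.039], [0.042, 0.039], [0.042, 0.042], [0.043, 0.025], [0.043, 0.028], [0.043, 0.03], [0.043, 0.036], [0.044, 0.027], [0.045, 0.042], [0.046, 0.033], [0.067, 0.025], [0.067, 0.031], [0.067, 0.031], [0.067, 0.036], [0.067, 0.038], [0.067, 0.039], [0.067, 0.041], [0.068, 0.027], [0.068, 0.032], [0.068, 0.035], [0.068, 0.043], [0.069, 0.024], [0.069, 0.026], [0.069, 0.028], [0.069, 0.031], [0.069, 0.037], [0.069, 0.04], [0.07, 0.039], [0.07, 0.041], [0.07, 0.044], [0.07, 0.044], [0.071, 0.024], [0.071, 0.024], [0.071, 0.027], [0.071, 0.033], [0.072, 0.029], [0.072, 0.029], [0.072, 0.031], [0.072, 0.034], [0.072, 0.037], [0.072, 0.039], [0.072, 0.042], [0.073, 0.025], [0.073, 0.033]]
```

```bash
python3 - <<'E'
from h import *
Ws=[]
for n in ("top","scene"):
    K,R,t=cal(n); d=np.load(n+"0.npz")["d"]; v,u=np.mgrid[:420,:560]
    P=np.stack([u,v,np.ones_like(u)],-1).reshape(-1,3)@np.linalg.inv(K).T*d.reshape(-1,1)
    W=((P-t)@R)[d.ravel()>0]; Ws.append(W)
W=np.vstack(Ws)
xs=np.arange(.1,.85,.05); ys=np.arange(.6,-.75,-.05)
print("y\\x  "+" ".join(f"{x:5.2f}" for x in xs))
for y in ys:
    r=[]
    for x in xs:
        m=(abs(W[:,0]-x)<.025)&(abs(W[:,1]-y)<.025); r.append(f"{W[m,2].max():5.2f}" if m.sum()>3 else "  .  ")
    print(f"{y:5.2f}"," ".join(r))
print(w2px("top",(.227,-.582,.2)))
E
```

```text
y\x   0.10  0.15  0.20  0.25  0.30  0.35  0.40  0.45  0.50  0.55  0.60  0.65  0.70  0.75  0.80
 0.60  0.01  0.10  0.10  0.10  0.01  0.04  0.08  0.07  0.05  0.28  0.27  0.32  0.44  0.45  0.45
 0.55  0.01  0.10  0.10  0.10  0.09  0.03  0.07  0.08  0.08  0.08  0.04  0.26  0.32  0.45  0.45
 0.50  0.01  0.10  0.10  0.10  0.01  0.03  0.03  0.08  0.08  0.08  0.09  0.09  0.13  0.32  0.44
 0.45  0.01  0.01  0.01  0.04  0.04  0.03  0.03  0.08  0.08  0.08  0.09  0.09  0.15  0.15  0.32
 0.40  0.00  0.01  0.02  0.03  0.04  0.01  0.01  0.08  0.08  0.08  0.00  0.01  0.15  0.15  0.13
 0.35  0.00  0.01  0.02  0.08  0.08  0.01  0.01  0.01  0.01  0.09  0.10  0.01  0.15  0.15  0.15
 0.30  0.00  0.01  0.01  0.02  0.02  0.01  0.00  0.01  0.01  0.09  0.10  0.15  0.15  0.01  0.15
 0.25 -0.31  0.00  0.00  0.00  0.01  0.01  0.00  0.11  0.12  0.15  0.09  0.15  0.15  0.15  0.15
 0.20 -0.00 -0.33  0.00  0.00  0.00  0.01  0.12  0.15  0.15  0.13  0.00  0.11  0.11  0.01  0.00
 0.15  0.05  0.00   .    0.00  0.01  0.01  0.12  0.15  0.11  0.12  0.11  0.09  0.09 -0.00   .  
 0.10  0.02  0.00 -0.89   .    0.00  0.00  0.
[... 914 characters left out ...]

-0.40 -0.89  0.00  0.00  0.00  0.00  0.08  0.11  0.17  0.17  0.13  0.12  0.12  0.12   .    0.00
-0.45 -0.03  0.00  0.00  0.02  0.02  0.03  0.11  0.13  0.16  0.12  0.12   .     .    0.00  0.00
-0.50 -0.10 -0.10   .     .     .     .     .    0.10  0.10  0.12  0.11   .    0.00  0.00  0.05
-0.55 -0.14   .     .     .     .     .     .     .     .     .     .     .    0.05  0.04  0.05
-0.60   .     .     .     .     .     .     .     .     .    0.06  0.00  0.05  0.05  0.05  0.00
-0.65   .     .     .     .     .     .     .     .     .    0.06  0.07  0.05  0.05  0.05  0.00
-0.70   .     .     .     .     .     .     .     .     .     .     .    0.00  0.05   .     .  
[710.11744662 331.79398693]
```

```bash
cat >>h.py <<'E'
from scipy.spatial.transform import Rotation as Ro, Slerp
def pose():
    o=manip.get_obs(); q=o["tool_rot"]; return np.array(o["tcp_pos"]),Ro.from_quat([q[1],q[2],q[3],q[0]]),o
def down(yaw): return Ro.from_matrix(np.array([[np.cos(yaw),np.sin(yaw),0],[np.sin(yaw),-np.cos(yaw),0],[0,0,-1.]]))
def plan(wps,n=5):
    """wps: list of (pos,yaw). prints rows"""
    p,r,o=pose(); rows=[]
    for P,y in wps:
        P=np.array(P); 
        while True:
            d=P-p; e=(r.inv()*down(y)).as_rotvec(); k=max(1,int(np.ceil(max(np.linalg.norm(d)/.0605,np.linalg.norm(e)/.182))))
            off=r.inv().apply(d/k); rot=e/k
            rows.append((off.round(4).tolist(),rot.round(3).tolist()))
            p=p+d/k; r=r*Ro.from_rotvec(rot)
            if k==1: break
    for i in range(0,min(len(rows),n),5):
        print("off",[a for a,b in rows[i:i+5]]); print("rot",[b for a,b in rows[i:i+5]])
    print(len(rows),"rows")
def st():
    p,r,o=pose(); x=r.as_matrix()[:,0]; print("t",round(o["time"],2),"p",p.round(4),"yaw",round(np.arctan2(x[1],x[0]),4),"z",r.as_matrix()[:,2].round(3),"F",np.round(o["contact_force"],2),"g",round(o["gripper_width"],3),"q",np.round(o["qpos"],2))
E
python3 - <<'E'
from h import *
plan([((.36,-.30,.26),-.7),((.5,0,.24),.0),((.5455,.134,.18),.2833)],20)
E
```

```text
off [[-0.0357, -0.0377, -0.0097], [-0.0325, -0.0406, -0.0097], [-0.029, -0.0431, -0.0097], [-0.0253, -0.0454, -0.0097], [-0.0214, -0.0473, -0.0097]]
rot [[-0.0, 0.0, -0.083], [-0.0, 0.0, -0.083], [-0.0, 0.0, -0.083], [-0.0, 0.0, -0.083], [-0.0, 0.0, -0.083]]
off [[-0.0174, -0.049, -0.0097], [-0.0144, -0.0533, 0.0033], [-0.0081, -0.0546, 0.0033], [-0.0017, -0.0552, 0.0033], [0.0048, -0.055, 0.0033]]
rot [[-0.0, 0.0, -0.083], [0.0, 0.0, -0.117], [0.0, 0.0, -0.117], [0.0, -0.0, -0.117], [0.0, -0.0, -0.117]]
off [[0.0111, -0.054, 0.0033], [0.0174, -0.0524, 0.0033], [0.0152, -0.0447, 0.02], [0.0193, -0.043, 0.02], [0.0233, -0.041, 0.02]]
rot [[0.0, -0.0, -0.117], [0.0, -0.0, -0.117], [0.0, 0.0, -0.094], [0.0, 0.0, -0.094], [0.0, 0.0, -0.094]]
15 rows
```

```bash
python3 -m pendant '{"offset":[[-0.036,-0.038,-0.01],[-0.033,-0.041,-0.01],[-0.029,-0.043,-0.01],[-0.025,-0.045,-0.01],[-0.021,-0.047,-0.01]],"rotation":[[0,0,-0.083],[0,0,-0.083],[0,0,-0.083],[0,0,-0.083],[0,0,-0.083]],"gripper":[0,0,0,0,0]}' 15
python3 - <<'E'
from h import *
st()
plan([((.36,-.30,.26),-.7),((.5,0,.24),.0),((.5455,.134,.18),.2833)],20)
E
```

```text
time: 0.72
tcp_pos: [0.3369, -0.3418, 0.2495]
tool_rot: [-0.001, 0.925, -0.379, -0.003]
contact_force: [0.5, 0.1, -1.0]
gripper_width: 0.519
t 0.72 p [ 0.3369 -0.3418  0.2495] yaw -0.778 z [-0.005  0.005 -1.   ] F [ 0.46  0.1  -0.97] g 0.519 q [ 0.97  0.01 -0.28  1.74  0.    1.4  -0.08]
off [[-0.0129, -0.046, -0.0104], [-0.0144, -0.0533, 0.0033], [-0.0081, -0.0546, 0.0033], [-0.0017, -0.0552, 0.0033], [0.0048, -0.055, 0.0033]]
rot [[-0.0, 0.007, -0.078], [0.0, -0.0, -0.117], [0.0, -0.0, -0.117], [0.0, -0.0, -0.117], [0.0, -0.0, -0.117]]
off [[0.0111, -0.054, 0.0033], [0.0174, -0.0524, 0.0033], [0.0152, -0.0447, 0.02], [0.0193, -0.043, 0.02], [0.0233, -0.041, 0.02]]
rot [[0.0, -0.0, -0.117], [0.0, -0.0, -0.117], [-0.0, 0.0, -0.094], [-0.0, 0.0, -0.094], [-0.0, 0.0, -0.094]]
10 rows
```

```bash
python3 -m pendant '{"offset":[[-0.013,-0.046,-0.01],[-0.014,-0.053,0.003],[-0.008,-0.055,0.003],[-0.002,-0.055,0.003],[0.005,-0.055,0.003]],"rotation":[[0,0.007,-0.078],[0,0,-0.117],[0,0,-0.117],[0,0,-0.117],[0,0,-0.117]],"gripper":[0,0,0,0,0]}' 15
python3 - <<'E'
from h import *
st()
plan([((.5,0,.24),.0),((.5455,.134,.18),.2833)],20)
E
```

```text
time: 1.35
tcp_pos: [0.4539, -0.0912, 0.248]
tool_rot: [0.001, 0.994, -0.107, 0.001]
contact_force: [1.0, 0.1, -0.7]
gripper_width: 0.02
t 1.35 p [ 0.4539 -0.0912  0.248 ] yaw -0.2153 z [ 0.001 -0.002 -1.   ] F [ 1.01  0.08 -0.71] g 0.02 q [ 0.69 -0.03 -0.57  1.77 -0.01  1.39 -0.1 ]
off [[0.0127, -0.0495, 0.0039], [0.018, -0.0478, 0.004], [0.0152, -0.0447, 0.02], [0.0193, -0.043, 0.02], [0.0233, -0.041, 0.02]]
rot [[0.001, -0.001, -0.108], [0.001, -0.001, -0.108], [0.0, 0.0, -0.094], [0.0, 0.0, -0.094], [0.0, 0.0, -0.094]]
5 rows
```

```bash
python3 -m pendant '{"offset":[[0.013,-0.05,0.004],[0.018,-0.048,0.004],[0.015,-0.045,0.02],[0.019,-0.043,0.02],[0.023,-0.041,0.02]],"rotation":[[0,0,-0.108],[0,0,-0.108],[0,0,-0.094],[0,0,-0.094],[0,0,-0.094]],"gripper":[0,0,0,0,0]}' 15
python3 - <<'E'
from h import *
st()
print(L2w(np.load("q.npy"),(.05,-.039,.112)))
plan([((.5455,.1345,.128),.2833)],20)
E
```

```text
time: 1.98
tcp_pos: [0.5462, 0.143, 0.1783]
tool_rot: [0.002, 0.989, 0.149, 0.002]
contact_force: [0.7, 0.5, -0.2]
gripper_width: 0.003
t 1.98 p [0.5462 0.143  0.1783] yaw 0.2987 z [ 0.004 -0.002 -1.   ] F [ 0.69  0.54 -0.2 ] g 0.003 q [ 0.33  0.31 -0.8   1.63  0.23  1.3  -0.21]
[0.54640239 0.13496556 0.112     ]
off [[-0.0033, 0.0077, 0.0503]]
rot [[0.003, -0.003, 0.015]]
1 rows
```

```bash
python3 -m pendant '{"offset":[[-0.003,0.008,0.025],[0,0,0.023],[0,0,0],[0,0,0],[0,0,0]],"rotation":[[0.003,-0.003,0.015],[0,0,0],[0,0,0],[0,0,0],[0,0,0]],"gripper":[0,0,0,0,0]}' 15
python3 - <<'E'
from h import *
st()
grab("top","t1",(255,125,375,245),5)
grab("scene","s1",(245,110,375,230),5)
plan([((.5458,.1348,.1185),.2833)],20)
E
```

```text
time: 2.6
tcp_pos: [0.5445, 0.1392, 0.128]
tool_rot: [-0.001, 0.989, 0.145, -0.002]
contact_force: [0.1, 0.5, 0.6]
gripper_width: 0.0
t 2.6 p [0.5445 0.1392 0.128 ] yaw 0.2917 z [-0.004  0.002 -1.   ] F [0.08 0.54 0.63] g 0.0 q [ 0.33  0.35 -0.79  1.69  0.26  1.21 -0.23]
off [[-0.0001, 0.0046, 0.0094]]
rot [[-0.003, 0.002, 0.008]]
1 rows
```

View pics/s1.png

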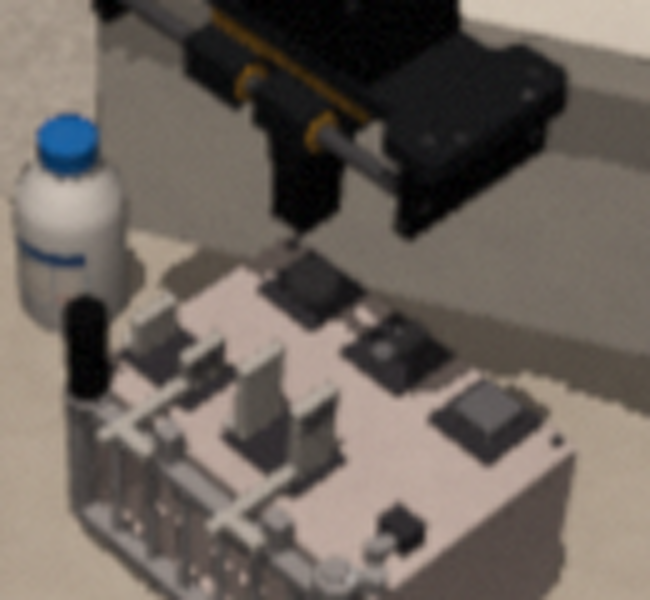

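```bash
python3 - <<'E'
from h import *
print(w2px("scene",(.5445,.1392,.117)),w2px("scene",(.5445,.1392,.128)),w2px("scene",(.546,.135,.112)))
crop("s1",(285,140,325,175),16,"s1z")
E
```

```text
[305.86685947 163.48681779] [306.08263291 159.70841668] [307.21426981 164.10705379]
```

View pics/s1z.png

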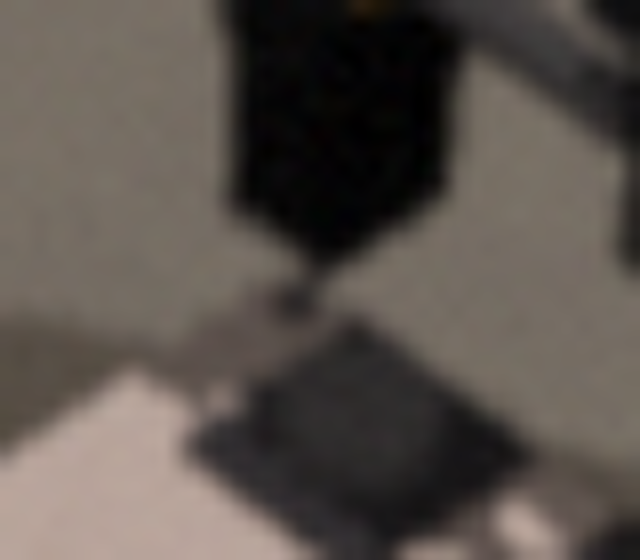

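```bash
python3 - <<'E'
from h import *
d=np.load("s1.npz")["d"]
for v in range(148,170,1):
    print(v,[tuple(px2w("scene",u,v,d=d[v,u]).round(3).tolist()) for u in (302,305,308)])
E
```

```text
148 [(0.546, 0.149, 0.164), (0.534, 0.149, 0.174), (0.537, 0.14, 0.168)]
149 [(0.542, 0.151, 0.165), (0.534, 0.149, 0.171), (0.537, 0.14, 0.165)]
150 [(0.544, 0.15, 0.16), (0.534, 0.149, 0.169), (0.536, 0.141, 0.163)]
151 [(0.543, 0.15, 0.158), (0.533, 0.15, 0.167), (0.535, 0.141, 0.162)]
152 [(0.544, 0.15, 0.155), (0.534, 0.149, 0.163), (0.537, 0.14, 0.156)]
153 [(0.544, 0.15, 0.152), (0.533, 0.149, 0.161), (0.535, 0.141, 0.156)]
154 [(0.542, 0.151, 0.151), (0.535, 0.148, 0.156), (0.535, 0.141, 0.153)]
155 [(0.859, -0.027, -0.202), (0.536, 0.147, 0.152), (0.536, 0.14, 0.15)]
156 [(0.86, -0.027, -0.207), (0.536, 0.147, 0.149), (0.844, -0.039, -0.198)]
157 [(0.583, 0.128, 0.097), (0.534, 0.148, 0.148), (0.852, -0.044, -0.211)]
158 [(0.578, 0.13, 0.1), (0.856, -0.036, -0.215), (0.85, -0.043, -0.213)]
159 [(0.574, 0.133, 0.102), (0.574, 0.125, 0.098), (0.848, -0.042, -0.215)]
160 [(0.574, 0.132, 0.098), (0.568, 0.128, 0.102), (0.851, -0.044, -0.223)]
161 [(0.573, 0.133, 0.096), (0.563, 0.131, 0.104), (0.562, 0.124, 0.103)]
162 [(0.566, 0.137, 0.101), (0.554, 0.136, 0.111), (0.553, 0.129, 0.109)]
163 [(0.563, 0.138, 0.101), (0.552, 0.137, 0.11), (0.548, 0.132, 0.112)]
164 [(0.552, 0.144, 0.111), (0.551, 0.137, 0.109), (0.547, 0.133, 0.111)]
165 [(0.549, 0.145, 0.111), (0.548, 0.139, 0.109), (0.545, 0.134, 0.11)]
166 [(0.547, 0.147, 0.111), (0.544, 0.141, 0.111), (0.542, 0.135, 0.11)]
167 [(0.545, 0.148, 0.109), (0.543, 0.142, 0.109), (0.539, 0.137, 0.11)]
168 [(0.544, 0.148, 0.109), (0.538, 0.144, 0.111), (0.536, 0.138, 0.111)]
169 [(0.547, 0.146, 0.101), (0.539, 0.143, 0.107), (0.535, 0.139, 0.109)]
```

View pics/t1.png

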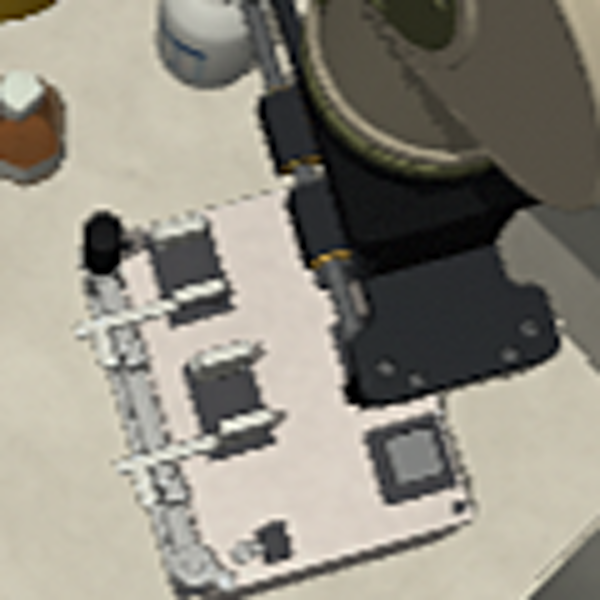

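```bash
python3 - <<'E'
from h import *
d=np.load("s1.npz")["d"]
q=np.load("q.npy");p,r,o=pose()
K,R,t=cal("scene"); v,u=np.mgrid[:420,:560]
P=np.stack([u,v,np.ones_like(u)],-1).reshape(-1,3)@np.linalg.inv(K).T*d.reshape(-1,1)
W=(P-t)@R; T=r.inv().apply(W-p).reshape(420,560,3)  # tool coords
for v in range(110,160,4): print(v,[(u,(T[v,u]*1000).round().astype(int).tolist()) for u in range(264,356,10)])
E
```

```text
110 [(264, [83, -40, -101]), (274, [67, -28, -105]), (284, [293, 209, 157]), (294, [11, -28, -138]), (304, [-14, -27, -152]), (314, [-509, -539, -722]), (324, [-509, -539, -722]), (334, [-50, 13, -152]), (344, [157, 303, 128]), (354, [138, 321, 126])]
114 [(264, [360, 193, 202]), (274, [58, -36, -104]), (284, [310, 226, 191]), (294, [13, -26, -127]), (304, [-13, -27, -142]), (314, [-36, -24, -155]), (324, [-48, -12, -155]), (334, [-50, 14, -142]), (344, [146, 291, 128]), (354, [130, 314, 131])]
118 [(264, [367, 198, 224]), (274, [336, 211, 212]), (284, [30, -36, -112]), (294, [13, -26, -116]), (304, [-15, -28, -135]), (314, [-35, -23, -144]), (324, [-49, -11, -146]), (334, [-49, 16, -131]), (344, [142, 288, 137]), (354, [120, 302, 132])]
122 [(264, [360, 192, 232]), (274, [336, 210, 227]), (284, [25, -40, -107]), (294, [7, -31, -114]), (304, [-16, -28, -126]), (314, [-38, -25, -138]), (324, [-49, -10, -136]), (334, [-57, 8, -131]), (344, [-69, 22, -131]), (354, [-82, 34, -131])]
126 [(264, [361, 193, 248]), (274, [336, 211, 243]), (284, [27, -38, -95]), (294, [6, -32, -105]), (304, [
[... 1393 characters left out ...]
, (274, [334, 207, 335]), (284, [308, 226, 329]), (294, [280, 241, 320]), (304, [-5, -13, -39]), (314, [225, 270, 299]), (324, [-79, -39, -107]), (334, [-85, -17, -97]), (344, [145, 311, 270]), (354, [123, 328, 266])]
154 [(264, [118, -14, 57]), (274, [338, 211, 357]), (284, [309, 226, 347]), (294, [279, 240, 335]), (304, [-5, -12, -28]), (314, [226, 273, 319]), (324, [-79, -38, -96]), (334, [168, 296, 293]), (344, [145, 314, 288]), (354, [120, 327, 279])]
158 [(264, [117, -16, 68]), (274, [149, 43, 130]), (284, [307, 225, 362]), (294, [275, 237, 347]), (304, [27, 22, 29]), (314, [224, 272, 333]), (324, [196, 285, 322]), (334, [165, 294, 306]), (344, [146, 317, 306]), (354, [116, 324, 290])]
```

```bash
python3 -m pendant '{"offset":[[0,0.0045,0],[0,0,0],[0,0,0.003],[0,0,0],[0,0,0]],"rotation":[[-0.003,0.002,0.008],[0,0,0],[0,0,0],[0,0,0],[0,0,0]],"gripper":[0,0,0,0,0]}' 15
python3 - <<'E'
from h import *
st()
p,d=grab("scene","s2",(285,140,325,175),16)
q=np.load("q.npy");p,r,o=pose()
K,R,t=cal("scene"); v,u=np.mgrid[:420,:560]
P=np.stack([u,v,np.ones_like(u)],-1).reshape(-1,3)@np.linalg.inv(K).T*d.reshape(-1,1)
W=(P-t)@R; T=r.inv().apply(W-p).reshape(420,560,3)
for v in range(150,164): print(v,[(u,(T[v,u]*1000).round().astype(int).tolist()) for u in range(300,314,3)])
E
```

```text
time: 3.32
tcp_pos: [0.5463, 0.1344, 0.1255]
tool_rot: [0.0, 0.99, 0.141, 0.0]
contact_force: [-0.3, -0.1, -0.0]
gripper_width: 0.007
t 3.33 p [0.5463 0.1344 0.1255] yaw 0.2826 z [ 0.001 -0.    -1.   ] F [-0.27 -0.07 -0.02] g 0.007 q [ 0.33  0.35 -0.78  1.7   0.26  1.2  -0.24]
150 [(300, [261, 238, 308]), (303, [6, -9, -28]), (306, [-7, -13, -40]), (309, [-7, -5, -35]), (312, [-9, 2, -32])]
151 [(300, [266, 243, 319]), (303, [4, -11, -28]), (306, [-7, -14, -38]), (309, [-7, -6, -32]), (312, [-9, 2, -29])]
152 [(300, [265, 242, 322]), (303, [2, -13, -27]), (306, [-7, -14, -35]), (309, [-7, -5, -29]), (312, [-8, 3, -24])]
153 [(300, [263, 240, 323]), (303, [3, -12, -24]), (306, [-8, -14, -33]), (309, [-8, -6, -27]), (312, [-8, 3, -22])]
154 [(300, [266, 243, 332]), (303, [3, -12, -21]), (306, [-6, -12, -28]), (309, [-6, -4, -22]), (312, [231, 260, 318])]
155 [(300, [263, 240, 332]), (303, [255, 246, 330]), (306, [-6, -12, -25]), (309, [-8, -6, -22]), (312, [232, 261, 323])]
156 [(300, [264, 242, 338]), (303, [254, 245, 333]), (306, [-8, -13, -24]), (309, [238, 255, 328]), (312, [228, 257, 321])]
157 [(300, [263, 241, 341]), (303, [251, 242, 333]), (306, [-7, -12, -20]), (309, [237, 254, 330]), (312, [228, 258, 327])]
158 [(300, [264, 242, 346]), (303, [27, 14, 25]), (306, [248, 253, 342]), (309, [238, 255, 336]), (312, [-512, -537, -728])]
159 [(300, [30, 8, 26]), (303, [26, 13, 27]), (306, [250, 254, 349]), (309, [237, 254, 339]), (312, [228, 258, 335])]
160 [(300, [28, 6, 26]), (303, [23, 9, 25]), (306, [22, 17, 29]), (309, [237, 255, 344]), (312, [228, 259, 340])]
161 [(300, [24, 2, 24]), (303, [22, 9, 27]), (306, [14, 10, 22]), (309, [240, 258, 353]), (312, [228, 259, 344])]
162 [(300, [23, 1, 26]), (303, [20, 7, 28]), (306, [9, 5, 18]), (309, [2, 7, 14]), (312, [230, 261, 351])]
163 [(300, [23, 1, 28]), (303, [7, -6, 12]), (306, [4, 0, 14]), (309, [3, 8, 18]), (312, [227, 258, 351])]
```

View pics/s2.png

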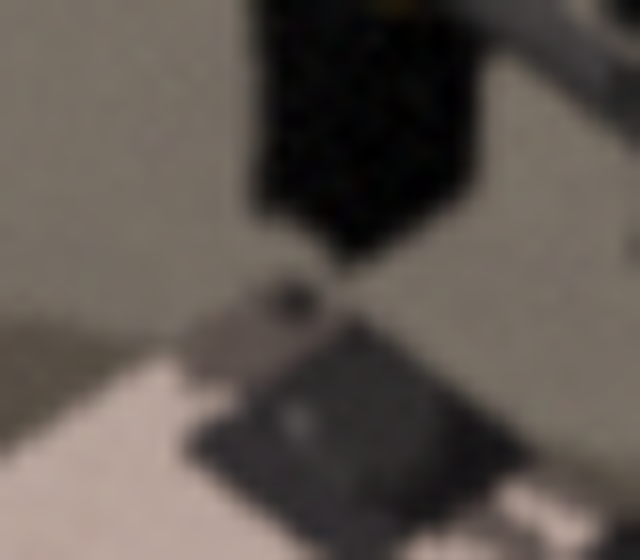

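```bash
python3 -m pendant '{"offset":[[0,0,0.002],[0,0,0],[0,0,0.002],[0,0,0],[0,0,0]],"rotation":[[0,0,0],[0,0,0],[0,0,0],[0,0,0],[0,0,0]],"gripper":[0,0,0,0,0]}' 15
python3 - <<'E'
from h import *
st()
E
```

```text
time: 4.0
tcp_pos: [0.5463, 0.1345, 0.1211]
tool_rot: [0.0, 0.99, 0.141, 0.0]
contact_force: [-0.2, 0.1, -0.0]
gripper_width: 0.001
t 4.0 p [0.5463 0.1345 0.1211] yaw 0.2829 z [ 0.001 -0.    -1.   ] F [-0.21  0.09 -0.  ] g 0.001 q [ 0.33  0.36 -0.78  1.7   0.27  1.2  -0.24]
```

```bash
python3 -m pendant '{"offset":[[0,0,0.005],[0,0,0.005],[0,0,0.005],[0,0,0.005],[0,0,0]],"rotation":[[0,0,0],[0,0,0],[0,0,0],[0,0,0],[0,0,0]],"gripper":[0,0,0,0,0]}' 15
python3 - <<'E'
from h import *
st()
grab("scene","s3",(285,140,325,175),16)
E
```

```text
time: 4.62
tcp_pos: [0.546, 0.1343, 0.0992]
tool_rot: [0.0, 0.99, 0.141, -0.0]
contact_force: [0.7, 0.5, 0.2]
gripper_width: 0.003
t 4.62 p [0.546  0.1343 0.0992] yaw 0.2828 z [-0.    -0.001 -1.   ] F [0.65 0.46 0.18] g 0.003 q [ 0.32  0.38 -0.77  1.72  0.29  1.16 -0.25]
```

View pics/s3.png

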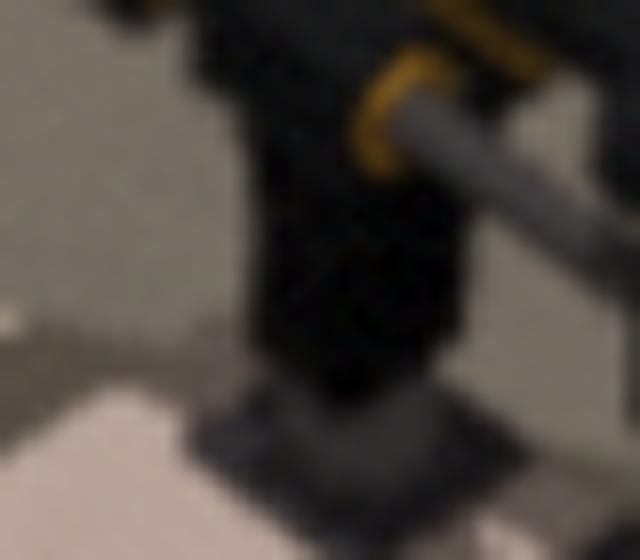

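```bash
python3 -m pendant '{"offset":[[0,0,0.003],[0,0,0],[0,0,0.003],[0,0,0],[0,0,0]],"rotation":[[0,0,0],[0,0,0],[0,0,0],[0,0,0],[0,0,0]],"gripper":[0,0,0,0,0]}' 15
python3 - <<'E'
from h import *
st()
E
```

```text
time: 5.3
tcp_pos: [0.5465, 0.1345, 0.0935]
tool_rot: [0.0, 0.99, 0.141, 0.001]
contact_force: [0.8, 0.3, 0.5]
gripper_width: 0.005
t 5.3 p [0.5465 0.1345 0.0935] yaw 0.2828 z [ 0.001 -0.    -1.   ] F [0.8  0.28 0.48] g 0.005 q [ 0.32  0.39 -0.77  1.73  0.29  1.15 -0.26]
```

```bash
python3 -m pendant '{"offset":[[0,0,0.002],[0,0,0],[0,0,0.001],[0,0,0],[0,0,0]],"rotation":[[0,0,0],[0,0,0],[0,0,0],[0,0,0],[0,0,0]],"gripper":[0,0,0,0,0]}' 15
python3 - <<'E'
from h import *
st()
E
```

```text
time: 5.92
tcp_pos: [0.5466, 0.1345, 0.0908]
tool_rot: [0.0, 0.99, 0.141, 0.001]
contact_force: [-1.3, -0.0, 2.4]
gripper_width: 0.006
t 5.92 p [0.5466 0.1345 0.0908] yaw 0.2828 z [ 0.002 -0.    -1.   ] F [-1.27 -0.    2.38] g 0.006 q [ 0.32  0.39 -0.77  1.73  0.3   1.14 -0.26]
```

```bash
python3 -m pendant '{"offset":[[0,0,0.0015],[0,0,0],[0,0,0.001],[0,0,0],[0,0,0]],"rotation":[[0,0,0],[0,0,0],[0,0,0],[0,0,0],[0,0,0]],"gripper":[0,0,0,0,0]}' 15
python3 - <<'E'
from h import *
st()
E
```

```text
time: 6.55
tcp_pos: [0.5467, 0.1346, 0.0885]
tool_rot: [0.0, 0.99, 0.141, 0.001]
contact_force: [-1.9, 0.6, 3.0]
gripper_width: 0.006
t 6.55 p [0.5467 0.1346 0.0885] yaw 0.2827 z [ 0.002 -0.001 -1.   ] F [-1.92  0.57  3.04] g 0.006 q [ 0.32  0.39 -0.77  1.73  0.3   1.14 -0.26]
```

```bash
python3 -m pendant '{"offset":[[0,0,0.001],[0,0,0],[0,0,0.001],[0,0,0],[0,0,0]],"rotation":[[0,0,0],[0,0,0],[0,0,0],[0,0,0],[0,0,0]],"gripper":[0,0,0,0,0]}' 15
python3 - <<'E'
from h import *
st()
plan([((.545,.1340,.107),.2833),((.4496,.1056,.107),.2833)],20)
E
```

```text
time: 7.18
tcp_pos: [0.5467, 0.1346, 0.0873]
tool_rot: [0.001, 0.99, 0.141, 0.001]
contact_force: [-1.6, -0.6, 2.9]
gripper_width: 0.004
t 7.17 p [0.5467 0.1346 0.0873] yaw 0.2827 z [ 0.002 -0.001 -1.   ] F [-1.57 -0.61  2.91] g 0.004 q [ 0.31  0.39 -0.77  1.73  0.3   1.13 -0.26]
off [[-0.0018, 0.0001, -0.0197], [-0.0498, 0.0003, 0.0], [-0.0498, 0.0003, 0.0]]
rot [[0.002, -0.002, -0.001], [-0.0, 0.0, 0.0], [-0.0, 0.0, 0.0]]
3 rows
```

```bash
python3 -m pendant '{"offset":[[0,0,0.0015],[0,0,0],[0,0,0.001],[0,0,0],[0,0,0]],"rotation":[[0,0,0],[0,0,0],[0,0,0],[0,0,0],[0,0,0]],"gripper":[0,0,0,0,0]}' 15
python3 - <<'E'
from h import *
st()
E
```

```text
time: 7.8
tcp_pos: [0.5467, 0.1345, 0.0872]
tool_rot: [0.001, 0.99, 0.141, 0.001]
contact_force: [-1.9, -0.1, 4.7]
gripper_width: 0.005
t 7.8 p [0.5467 0.1345 0.0872] yaw 0.2826 z [ 0.003 -0.003 -1.   ] F [-1.86 -0.07  4.68] g 0.005 q [ 0.31  0.39 -0.77  1.73  0.3   1.13 -0.26]
```

```bash
python3 -m pendant '{"offset":[[-0.002,0,-0.02],[-0.049,0,0],[-0.048,0,0],[0,0,0],[0,0,0]],"rotation":[[0.002,-0.002,0],[0,0,0],[0,0,0],[0,0,0],[0,0,0]],"gripper":[0,0,0,0,0]}' 15
python3 - <<'E'
from h import *
st()
plan([((.4498,.1057,.096),.2833)],20)
E
```

```text
time: 8.43
tcp_pos: [0.4507, 0.1072, 0.1111]
tool_rot: [0.0, 0.99, 0.141, 0.002]
contact_force: [0.2, 0.5, 0.0]
gripper_width: 0.009
t 8.43 p [0.4507 0.1072 0.1111] yaw 0.2827 z [ 0.003 -0.    -1.   ] F [0.22 0.45 0.01] g 0.009 q [ 0.48  0.12 -0.84  1.95  0.1   1.11 -0.12]
off [[-0.0013, 0.0012, 0.0151]]
rot [[0.001, -0.003, -0.001]]
1 rows
```

```bash
python3 -m pendant '{"offset":[[-0.001,0.001,0.012],[0,0,0],[0,0,0.005],[0,0,0.003],[0,0,0]],"rotation":[[0.001,-0.003,0],[0,0,0],[0,0,0],[0,0,0],[0,0,0]],"gripper":[0,0,0,0,0]}' 15
python3 - <<'E'
from h import *
st()
E
```

```text
time: 9.05
tcp_pos: [0.4516, 0.1072, 0.0897]
tool_rot: [-0.001, 0.99, 0.141, -0.0]
contact_force: [-0.3, -0.9, 1.7]
gripper_width: 0.005
t 9.05 p [0.4516 0.1072 0.0897] yaw 0.2836 z [-0.001  0.003 -1.   ] F [-0.26 -0.92  1.71] g 0.005 q [ 0.46  0.16 -0.84  1.97  0.13  1.07 -0.15]
```

```bash
python3 -m pendant '{"offset":[[0,0,0.002],[0,0,0.0015],[0,0,0.0015],[0,0,0.001],[0,0,0]],"rotation":[[0,0,0],[0,0,0],[0,0,0],[0,0,0],[0,0,0]],"gripper":[0,0,0,0,0]}' 15
python3 - <<'E'
from h import *
st()
E
```

```text
time: 9.68
tcp_pos: [0.4517, 0.1071, 0.0873]
tool_rot: [0.0, 0.99, 0.141, -0.001]
contact_force: [-1.7, -1.2, 4.0]
gripper_width: 0.003
t 9.68 p [0.4517 0.1071 0.0873] yaw 0.2834 z [-0.001 -0.001 -1.   ] F [-1.73 -1.24  4.05] g 0.003 q [ 0.46  0.16 -0.84  1.97  0.14  1.06 -0.15]
```

```bash
python3 -m pendant '{"offset":[[0,0,-0.02],[0,0,0],[0.0475,0,0],[0,0,0],[0,0,0.01]],"rotation":[[0,0,0],[0,0,0],[0,0,0],[0,0,0],[0,0,0]],"gripper":[0,0,0,0,0]}' 15
python3 - <<'E'
from h import *
st()
plan([((.4972,.121,.093),.2833)],20)
E
```

```text
time: 10.3
tcp_pos: [0.4975, 0.1204, 0.0952]
tool_rot: [0.0, 0.99, 0.141, -0.001]
contact_force: [0.0, 0.9, -0.0]
gripper_width: 0.003
t 10.3 p [0.4975 0.1204 0.0952] yaw 0.283 z [-0.002 -0.001 -1.   ] F [ 0.04  0.89 -0.01] g 0.003 q [ 0.41  0.28 -0.83  1.85  0.23  1.11 -0.22]
off [[-0.0001, -0.0007, 0.0022]]
rot [[0.0, 0.003, -0.0]]
1 rows
```

```bash
python3 -m pendant '{"offset":[[0,-0.0005,0.005],[0,0,0.003],[0,0,0.0015],[0,0,0.0015],[0,0,0.001]],"rotation":[[0,0,0],[0,0,0],[0,0,0],[0,0,0],[0,0,0]],"gripper":[0,0,0,0,0]}' 15
python3 - <<'E'
from h import *
st()
E
```

```text
time: 10.92
tcp_pos: [0.4968, 0.1203, 0.0871]
tool_rot: [0.003, 0.99, 0.141, 0.0]
contact_force: [-3.7, -1.1, 10.6]
gripper_width: 0.005
t 10.93 p [0.4968 0.1203 0.0871] yaw 0.283 z [ 0.001 -0.006 -1.   ] F [-3.74 -1.1  10.62] g 0.005 q [ 0.4   0.28 -0.82  1.86  0.24  1.1  -0.23]
```

```bash
python3 -m pendant '{"offset":[[0,0,-0.03],[0,0,-0.025],[-0.0075,-0.035,0],[0,-0.035,0],[0,0,0]],"rotation":[[0,0,0],[0,0.006,0],[0,0,0],[0,0,0],[0,0,0]],"gripper":[0.54,0.54,0.54,0.54,0.54]}' 15
python3 - <<'E'
from h import *
st(); q=np.load("q.npy")
grab("scene","s4",(255,110,365,220),6)
grab("top","t4",(255,125,365,235),6)
m=L2w(q,(-.0075,.0315,.110)); print(m)
plan([(m,.2833)],20)
E
```

```text
time: 11.55
tcp_pos: [0.4676, 0.1863, 0.1434]
tool_rot: [0.004, 0.99, 0.14, 0.004]
contact_force: [0.1, 0.3, -0.5]
gripper_width: 0.473
t 11.55 p [0.4676 0.1863 0.1434] yaw 0.2817 z [ 0.009 -0.007 -1.   ] F [ 0.08  0.26 -0.52] g 0.473 q [ 0.34  0.2  -0.89  1.82  0.18  1.19 -0.33]
[0.47148815 0.18658296 0.11      ]
off [[0.0034, -0.0025, 0.033]]
rot [[0.01, -0.006, -0.005]]
1 rows
```

View pics/s4.png

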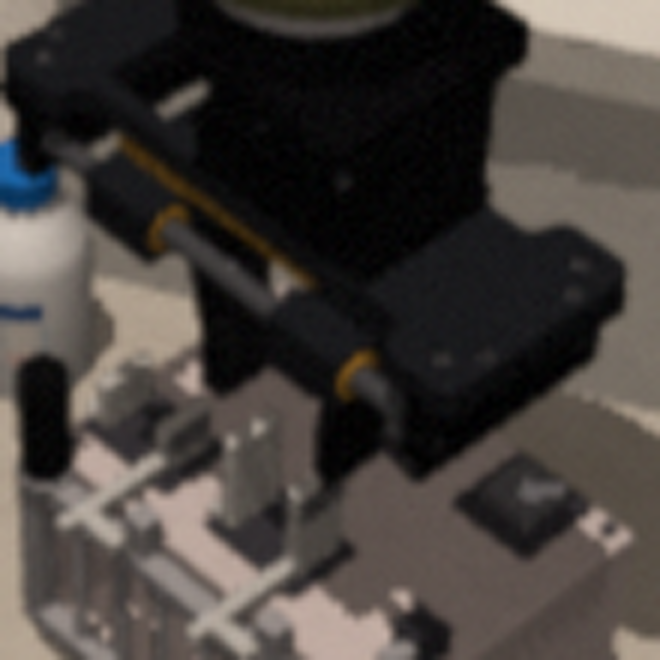

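View pics/t4.png

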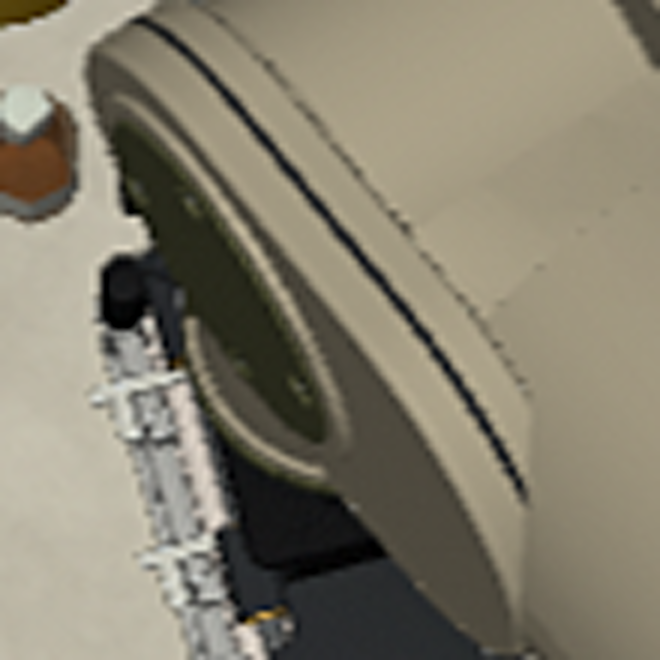

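```bash
cat >>h.py <<'E'
def cloud(n,name):
    d=np.load(name+".npz")["d"]; K,R,t=cal(n); v,u=np.mgrid[:420,:560]
    P=np.stack([u,v,np.ones_like(u)],-1).reshape(-1,3)@np.linalg.inv(K).T*d.reshape(-1,1)
    W=(P-t)@R; q=np.load("q.npy"); c,s=np.cos(q[2]),np.sin(q[2]); dx,dy=W[:,0]-q[0],W[:,1]-q[1]
    return np.stack([c*dx+s*dy,-s*dx+c*dy,W[:,2]],-1).reshape(420,560,3)
E
python3 - <<'E'
from h import *
L=cloud("scene","s4")
for v in range(156,196,3): print(v,[(u,(L[v,u]*1000).round().astype(int).tolist()) for u in (288,290,292,294,296,298,308,310,312,314,316,318)])
E
```

```text
156 [(288, [19, 46, 213]), (290, [-9, 67, 246]), (292, [-14, 67, 250]), (294, [-17, 65, 251]), (296, [-18, 62, 250]), (298, [9, 29, 209]), (308, [-46, 60, 268]), (310, [-50, 60, 272]), (312, [-54, 59, 274]), (314, [-59, 60, 278]), (316, [-62, 58, 279]), (318, [-60, 51, 273])]
159 [(288, [20, 45, 204]), (290, [15, 44, 206]), (292, [10, 44, 210]), (294, [-19, 67, 246]), (296, [-22, 65, 248]), (298, [-25, 64, 249]), (308, [-42, 56, 256]), (310, [-51, 60, 265]), (312, [-56, 61, 270]), (314, [-60, 60, 272]), (316, [-64, 60, 274]), (318, [-66, 57, 274])]
162 [(288, [19, 45, 197]), (290, [15, 44, 199]), (292, [10, 44, 202]), (294, [10, 38, 198]), (296, [12, 32, 193]), (298, [-31, 69, 249]), (308, [-47, 61, 255]), (310, [-49, 58, 256]), (312, [-52, 56, 256]), (314, [-61, 61, 266]), (316, [-65, 60, 268]), (318, [-70, 61, 273])]
165 [(288, [-462, 498, 852]), (290, [15, 43, 190]), (292, [10, 43, 194]), (294, [12, 36, 188]), (296, [11, 32, 185]), (298, [11, 27, 182]), (308, [-51, 65, 254]), (310, [-53, 62, 254]), (312, [-55, 59, 254]), (314, [-59, 58, 255]), (316, [-62, 56, 256]), (318, [-69, 60
[... 2009 characters left out ...]
 [5, 35, 125]), (298, [5, 30, 121]), (308, [-36, 45, 167]), (310, [-38, 42, 166]), (312, [-39, 37, 163]), (314, [-2, -9, 99]), (316, [-5, -12, 99]), (318, [-8, -15, 99])]
192 [(288, [29, 34, 96]), (290, [26, 32, 96]), (292, [10, 41, 117]), (294, [6, 40, 119]), (296, [6, 34, 115]), (298, [6, 29, 111]), (308, [-25, 33, 140]), (310, [-25, 27, 135]), (312, [-6, 0, 99]), (314, [-8, -3, 99]), (316, [-11, -6, 99]), (318, [-13, -10, 98])]
195 [(288, [20, 42, 100]), (290, [15, 42, 105]), (292, [10, 41, 109]), (294, [6, 39, 110]), (296, [6, 34, 107]), (298, [6, 28, 102]), (308, [-25, 32, 130]), (310, [-24, 26, 125]), (312, [-11, 5, 98]), (314, [-14, 2, 99]), (316, [-17, 0, 100]), (318, [-19, -4, 98])]
```

```bash
python3 -m pendant '{"offset":[[0.0035,-0.001,0],[0,0,0],[0,0,0.012],[0,0,0.012],[0,0,0]],"rotation":[[0.01,-0.006,-0.005],[0,0,0],[0,0,0],[0,0,0],[0,0,0]],"gripper":[0.54,0.54,0.54,0.54,0.54]}' 15
python3 - <<'E'
from h import *
st(); q=np.load("q.npy")
m=L2w(q,(-.0075,.031,.107)); print(m)
plan([(m,.2833)],20)
E
```

```text
time: 12.28
tcp_pos: [0.4724, 0.1822, 0.1161]
tool_rot: [0.0, 0.99, 0.139, -0.001]
contact_force: [-0.1, 0.2, 0.6]
gripper_width: 0.542
t 12.28 p [0.4724 0.1822 0.1161] yaw 0.2787 z [-0.002 -0.001 -1.   ] F [-0.07  0.2   0.62] g 0.542 q [ 0.33  0.25 -0.88  1.84  0.21  1.15 -0.34]
[0.47162791 0.18610289 0.107     ]
off [[0.0004, -0.004, 0.0091]]
rot [[0.0, 0.002, -0.005]]
1 rows
```

```bash
python3 -m pendant '{"offset":[[0.0004,-0.004,0.009],[0,0,0],[0,0,0],[0.0035,0,0],[0.0035,0,0]],"rotation":[[0,0.002,-0.005],[0,0,0],[0,0,0],[0,0,0],[0,0,0]],"gripper":[0.54,0.5,0.43,0.35,0.27]}' 15
python3 - <<'E'
from h import *
st(); q=np.load("q.npy")
m=L2w(q,(0,.031,.107)); print(m)
plan([(m,.2833)],20)
grab("scene","s5",(255,110,365,220),6)
E
```

```text
time: 12.9
tcp_pos: [0.4777, 0.1888, 0.1065]
tool_rot: [0.0, 0.99, 0.142, -0.001]
contact_force: [-2.5, 0.8, 0.3]
gripper_width: 0.321
t 12.9 p [0.4777 0.1888 0.1065] yaw 0.285 z [-0.001 -0.001 -1.   ] F [-2.55  0.76  0.29] g 0.321 q [ 0.31  0.28 -0.87  1.83  0.23  1.14 -0.36]
[0.47882896 0.1881993  0.107     ]
off [[0.0009, 0.0009, -0.0005]]
rot [[0.0, 0.001, 0.002]]
1 rows
```

View pics/s5.png

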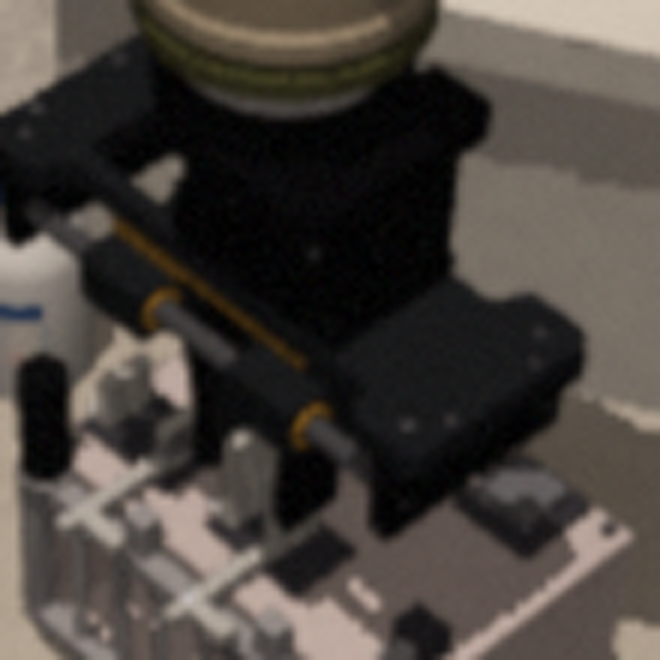

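```bash
python3 -m pendant '{"offset":[[0.001,0,0],[0,0,0],[0,0,0],[0,0,0],[0,0,0]],"rotation":[[0,0,0],[0,0,0],[0,0,0],[0,0,0],[0,0,0]],"gripper":[0.2,0,0,0,0]}' 15
python3 - <<'E'
from h import *
st()
E
```

```text
time: 13.58
tcp_pos: [0.4787, 0.1891, 0.1065]
tool_rot: [0.0, 0.99, 0.142, -0.001]
contact_force: [-2.8, -0.3, 0.1]
gripper_width: 0.234
t 13.57 p [0.4787 0.1891 0.1065] yaw 0.2852 z [-0.002 -0.001 -1.   ] F [-2.84 -0.28  0.12] g 0.234 q [ 0.31  0.28 -0.87  1.83  0.24  1.14 -0.36]
```

```bash
python3 -m pendant '{"offset":[[0,0,0],[0,0,0],[0,0,0],[0,0,0],[0,0,0]],"rotation":[[0,0,0],[0,0,0],[0,0,0],[0,0,0],[0,0,0]],"gripper":[0,0,0,0.4,0.4]}' 25
python3 - <<'E'
from h import *
st(); q=np.load("q.npy")
a=L2w(q,(0,.031,.14)); b=L2w(q,(.055,.031,.14))
plan([(a,.2833),(b,.2833)],20)
E
```

```text
time: 14.2
tcp_pos: [0.4798, 0.1892, 0.1069]
tool_rot: [-0.0, 0.99, 0.142, -0.0]
contact_force: [-0.3, -0.3, -0.5]
gripper_width: 0.359
t 14.2 p [0.4798 0.1892 0.1069] yaw 0.2847 z [-0.  0. -1.] F [-0.3  -0.29 -0.52] g 0.359 q [ 0.31  0.28 -0.87  1.83  0.24  1.14 -0.36]
off [[-0.0012, 0.0007, -0.0331], [0.055, 0.0, 0.0]]
rot [[-0.0, 0.0, 0.001], [-0.0, -0.0, 0.0]]
2 rows
```

```bash
python3 -m pendant '{"offset":[[-0.001,0.0007,-0.033],[0,0,-0.003],[0.055,0,0],[0,0,0],[0,0,0]],"rotation":[[0,0,0],[0,0,0],[0,0,0],[0,0,0],[0,0,0]],"gripper":[0.4,0.45,0.54,0.54,0.54]}' 25
python3 - <<'E'
from h import *
st(); q=np.load("q.npy")
a=L2w(q,(0.055,.031,.12))
plan([(a,.2833)],20)
grab("scene","s6",(255,110,365,220),6)
E
```

```text
time: 14.82
tcp_pos: [0.533, 0.203, 0.1416]
tool_rot: [0.0, 0.99, 0.141, -0.001]
contact_force: [0.2, 0.1, 0.1]
gripper_width: 0.534
t 14.82 p [0.533  0.203  0.1416] yaw 0.2835 z [-0.001 -0.001 -1.   ] F [0.2  0.09 0.07] g 0.534 q [ 0.26  0.38 -0.86  1.65  0.3   1.25 -0.38]
off [[-0.0012, -0.0009, 0.0216]]
rot [[0.0, 0.001, 0.0]]
1 rows
```

View pics/s6.png

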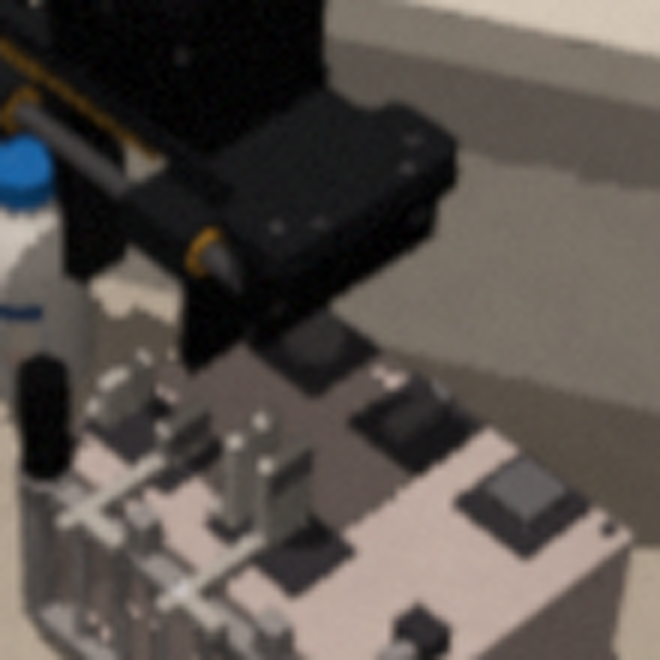

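```bash
python3 -m pendant '{"offset":[[-0.001,-0.0005,0.02],[0,0,0],[0,0,0.012],[0,0,0.012],[0,0,0]],"rotation":[[0,0,0],[0,0,0],[0,0,0],[0,0,0],[0,0,0]],"gripper":[0.54,0.54,0.54,0.54,0.54]}' 25
python3 - <<'E'
from h import *
st(); q=np.load("q.npy")
a=L2w(q,(0.055,.0305,.0945))
plan([(a,.2833)],20)
grab("scene","s7",(255,110,365,220),6)
E
```

```text
time: 15.5
tcp_pos: [0.5307, 0.2016, 0.0948]
tool_rot: [0.002, 0.99, 0.141, -0.0]
contact_force: [-0.1, 0.1, 0.3]
gripper_width: 0.541
t 15.5 p [0.5307 0.2016 0.0948] yaw 0.283 z [ 0.    -0.003 -1.   ] F [-0.13  0.13  0.34] g 0.541 q [ 0.24  0.42 -0.84  1.71  0.34  1.17 -0.41]
off [[0.0014, -0.0012, 0.0003]]
rot [[0.003, 0.001, -0.0]]
1 rows
```

View pics/s7.png

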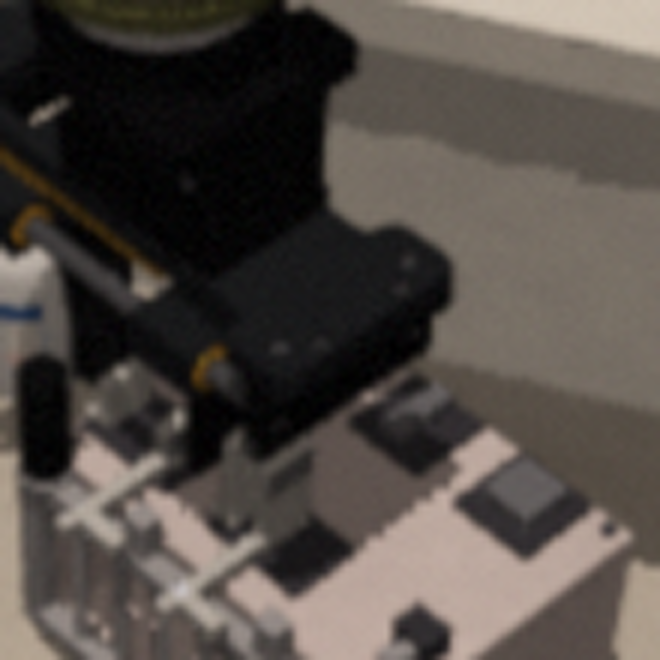

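Fingers straddle the short catch; the −x finger sits in the gap between the catches. Squeeze.

```bash
python3 -m pendant '{"offset":[[0.0014,-0.0005,0],[0,0,0],[0.0035,0,0],[0.0035,0,0],[0.001,0,0]],"rotation":[[0,0,0],[0,0,0],[0,0,0],[0,0,0],[0,0,0]],"gripper":[0.48,0.43,0.35,0.27,0.2]}' 15
python3 -m pendant '{"offset":[[0,0,0],[0,0,0],[0,0,0],[0,0,0],[0,0,0]],"rotation":[[0,0,0],[0,0,0],[0,0,0],[0,0,0],[0,0,0]],"gripper":[0,0,0,0,0]}' 20
python3 - <<'E'
from h import *
st(); q=np.load("q.npy")
a=L2w(q,(0.0625,.0305,.0945)); print(a)
E
```

```text
time: 16.18
tcp_pos: [0.539, 0.205, 0.0959]
tool_rot: [0.002, 0.99, 0.141, -0.001]
contact_force: [-14.3, -5.6, 10.2]
gripper_width: 0.247
time: 16.8
tcp_pos: [0.5386, 0.2049, 0.096]
tool_rot: [0.002, 0.99, 0.141, -0.002]
contact_force: [-3.1, -0.6, 1.7]
gripper_width: 0.235
t 16.8 p [0.5386 0.2049 0.096 ] yaw 0.2839 z [-0.003 -0.005 -1.   ] F [-3.13 -0.63  1.72] g 0.235 q [ 0.22  0.44 -0.83  1.68  0.35  1.18 -0.41]
[0.53897745 0.20518928 0.0945    ]
```

```bash
python3 -m pendant '{"offset":[[0,0,0],[0,0,0],[-0.001,0,-0.03],[0,0,-0.03],[0,0,0]],"rotation":[[0,0,0],[0,0,0],[0,0,0],[0,0,0.17],[0,0,0.17]],"gripper":[0.35,0.4,0.45,0.45,0.45]}' 20
python3 - <<'E'
from h import *
st(); q=np.load("q.npy")
a=L2w(q,(0.074,.066,.15))
plan([(a,.2833-np.pi/2)],20)
grab("scene","s8",(245,110,365,230),6)
E
```

```text
time: 17.42
tcp_pos: [0.5396, 0.2052, 0.1579]
tool_rot: [0.001, 0.999, -0.033, 0.0]
contact_force: [0.2, -0.3, -1.0]
gripper_width: 0.448
t 17.43 p [0.5396 0.2052 0.1579] yaw -0.0658 z [ 0.    -0.003 -1.   ] F [ 0.16 -0.32 -1.05] g 0.448 q [ 0.2   0.36 -0.8   1.62  0.27  1.28 -0.7 ]
off [[-0.0003, -0.0053, 0.0011], [-0.0012, -0.0052, 0.0011], [-0.0021, -0.0049, 0.0011], [-0.0029, -0.0045, 0.0011], [-0.0036, -0.0039, 0.0011]]
rot [[0.0, -0.0, 0.175], [0.0, -0.0, 0.175], [0.0, -0.0, 0.175], [0.0, -0.0, 0.175], [0.0, -0.0, 0.175]]
off [[-0.0043, -0.0032, 0.0011], [-0.0048, -0.0024, 0.0011]]
rot [[0.0, -0.0, 0.175], [0.0, -0.0, 0.175]]
7 rows
```

View pics/s8.png

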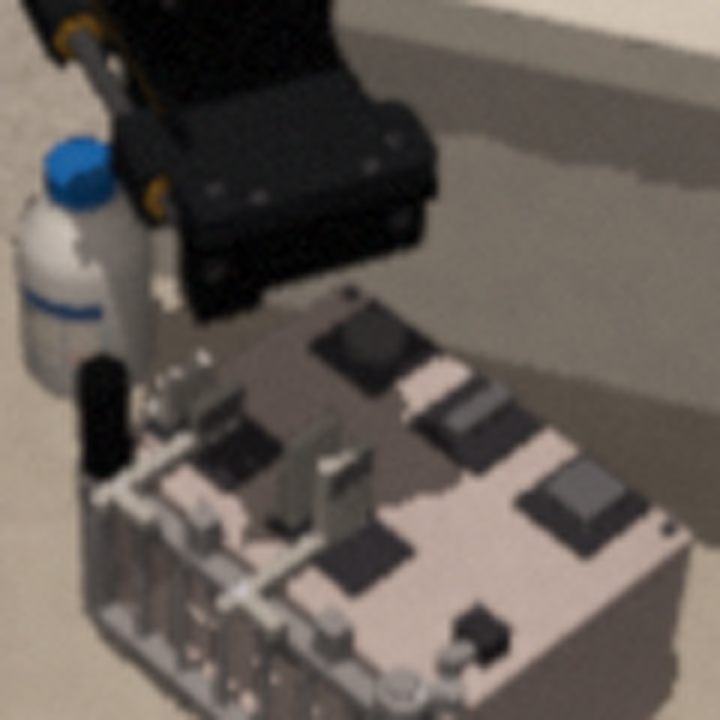

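```bash
python3 -m pendant '{"offset":[[0,-0.005,0],[-0.001,-0.005,0],[-0.002,-0.005,0],[-0.003,-0.0045,0],[-0.0036,-0.004,0]],"rotation":[[0,0,0.175],[0,0,0.175],[0,0,0.175],[0,0,0.175],[0,0,0.175]],"gripper":[0.45,0.45,0.45,0.45,0.45]}' 20
python3 -m pendant '{"offset":[[-0.0045,-0.003,0],[-0.005,-0.002,0],[0,0,0],[0,0,0],[0,0,0]],"rotation":[[0,0,0.175],[0,0,0.17],[0,0,0],[0,0,0],[0,0,0]],"gripper":[0.45,0.45,0.45,0.45,0.45]}' 20
python3 - <<'E'
from h import *
st(); q=np.load("q.npy")
a=L2w(q,(0.074,.066,.107))
plan([(a,.2833-np.pi/2)],20)
grab("scene","s9",(245,110,365,230),6)
grab("top","t9",(235,110,365,230),5)
E
```

```text
time: 18.1
tcp_pos: [0.5414, 0.231, 0.1557]
tool_rot: [0.002, 0.887, -0.462, 0.001]
contact_force: [0.4, -0.1, 1.1]
gripper_width: 0.451
time: 18.73
tcp_pos: [0.5413, 0.2419, 0.1543]
tool_rot: [0.002, 0.796, -0.605, 0.001]
contact_force: [-0.8, 0.6, 0.4]
gripper_width: 0.451
t 18.73 p [0.5413 0.2419 0.1543] yaw -1.3004 z [-0.    -0.004 -1.   ] F [-0.79  0.55  0.37] g 0.451 q [-0.01  0.36 -0.61  1.59  0.21  1.27 -1.95]
off [[-0.001, 0.0009, 0.0473]]
rot [[0.001, -0.004, -0.013]]
1 rows
```

View pics/s9.png

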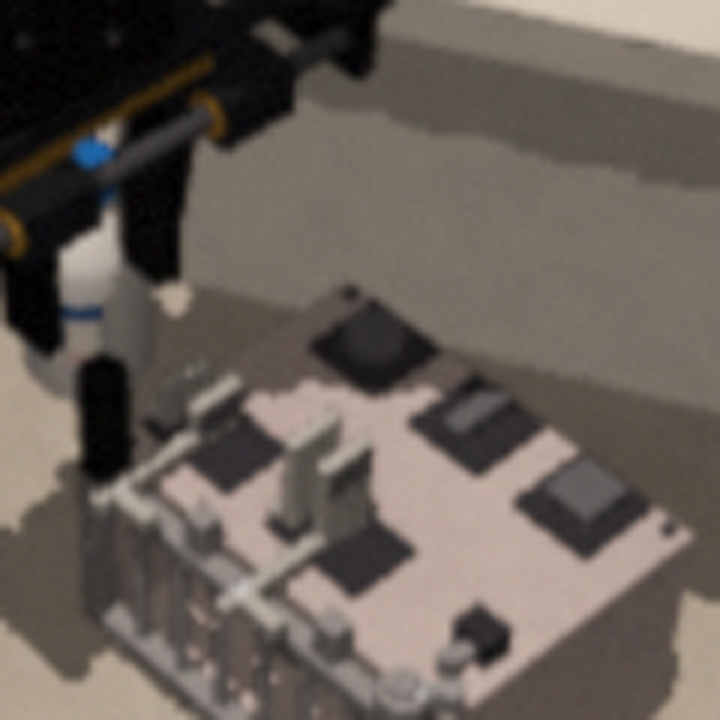

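```bash
python3 -m pendant '{"offset":[[-0.001,0.001,0.02],[0,0,0.02],[0,0,0.007],[0,0,0],[0,0,0]],"rotation":[[0,-0.004,-0.013],[0,0,0],[0,0,0],[0,0,0],[0,0,0]],"gripper":[0.45,0.45,0.45,0.35,0.2]}' 30
python3 -m pendant '{"offset":[[0,0,0],[0,0,0],[0,0,0],[0,0,0],[0,0,0]],"rotation":[[0,0,0],[0,0,0],[0,0,0],[0,0,0],[0,0,0]],"gripper":[0,0,0,0,0]}' 30
python3 - <<'E'
from h import *
st(); q=np.load("q.npy")
grab("scene","s10",(245,110,365,230),6)
E
```

```text
time: 19.45
tcp_pos: [0.5408, 0.2423, 0.1064]
tool_rot: [-0.0, 0.8, -0.6, -0.0]
contact_force: [-0.1, 0.1, -1.2]
gripper_width: 0.312
time: 20.08
tcp_pos: [0.5411, 0.2423, 0.1069]
tool_rot: [-0.0, 0.8, -0.6, 0.0]
contact_force: [0.6, -0.1, -1.9]
gripper_width: 0.195
t 20.07 p [0.5411 0.2423 0.1069] yaw -1.2871 z [ 0.001  0.001 -1.   ] F [ 0.55 -0.09 -1.86] g 0.195 q [-0.02  0.4  -0.6   1.64  0.24  1.18 -1.96]
```

View pics/s10.png

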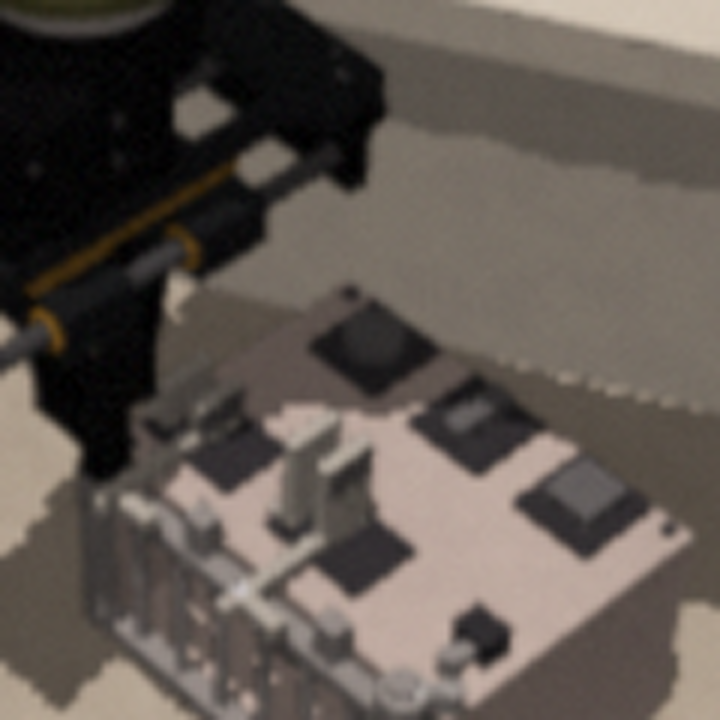

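```bash
cat >>h.py <<'E'
def swing(dths,H=(.4028,.2025),r=.1439):
    p,R,o=pose(); d=p[:2]-H; th=np.arctan2(d[1],d[0]); print("th",th.round(4),"gate",round(th-.2833,3),"r",np.linalg.norm(d).round(4))
    off=[];rot=[];pos=p.copy()
    for dt in dths:
        th+=dt; P=np.array([H[0]+r*np.cos(th),H[1]+r*np.sin(th),p[2]]); tgt=down(th-np.pi/2)
        off.append(R.inv().apply(P-pos).round(4).tolist()); rot.append((R.inv()*tgt).as_rotvec().round(3).tolist()); R=tgt; pos=P
    print("off",off);print("rot",rot)
E
python3 - <<'E'
from h import *
for n in("top","scene"):
    d=np.load(n+"0.npz")["d"];K,R,t=cal(n);v,u=np.mgrid[:420,:560]
    W=((np.stack([u,v,np.ones_like(u)],-1).reshape(-1,3)@np.linalg.inv(K).T*d.reshape(-1,1))-t)@R
    dx,dy=W[:,0]-.4028,W[:,1]-.2025; rr=np.hypot(dx,dy); a=np.arctan2(dy,dx)
    m=(rr<.24)&(a>.45)&(a<2)&(W[:,2]>.02)
    for z0 in np.arange(.45,2,.15):
        k=m&(abs(a-z0)<.075)
        if k.any(): print(n,round(z0,2),"minr",rr[k].min().round(3),k.sum(),"zmax",W[k,2].max().round(3))
swing([.1,.12,.12,.12,.12])
E
```

```text
top 0.45 minr 0.01 28 zmax 0.114
top 0.6 minr 0.006 312 zmax 0.114
top 0.75 minr 0.005 99 zmax 0.112
top 0.9 minr 0.001 2 zmax 0.115
top 1.05 minr 0.006 126 zmax 0.116
top 1.2 minr 0.003 241 zmax 0.11
top 1.35 minr 0.005 4 zmax 0.111
top 1.5 minr 0.005 1 zmax 0.02
top 1.65 minr 0.003 2 zmax 0.11
top 1.8 minr 0.005 1 zmax 0.11
top 1.95 minr 0.003 2 zmax 0.112
scene 0.45 minr 0.004 36 zmax 0.112
scene 0.6 minr 0.006 391 zmax 0.114
scene 0.75 minr 0.006 278 zmax 0.113
scene 0.9 minr 0.008 3 zmax 0.096
scene 1.05 minr 0.004 114 zmax 0.11
scene 1.2 minr 0.001 451 zmax 0.111
scene 1.35 minr 0.005 15 zmax 0.109
scene 1.5 minr 0.003 4 zmax 0.109
scene 1.65 minr 0.003 4 zmax 0.104
scene 1.8 minr 0.002 2 zmax 0.109
scene 1.95 minr 0.003 7 zmax 0.112
th 0.2799 gate -0.003 r 0.1439
off [[-0.0144, 0.0007, 0.0], [-0.0172, 0.001, 0.0], [-0.0172, 0.001, 0.0], [-0.0172, 0.001, 0.0], [-0.0172, 0.001, 0.0]]
rot [[-0.001, 0.0, -0.096], [0.0, 0.0, -0.12], [0.0, 0.0, -0.12], [0.0, 0.0, -0.12], [0.0, 0.0, -0.12]]
```

```bash
python3 - <<'E'
from h import *
n="top"
d=np.load(n+"0.npz")["d"];K,R,t=cal(n);v,u=np.mgrid[:420,:560]
W=((np.stack([u,v,np.ones_like(u)],-1).reshape(-1,3)@np.linalg.inv(K).T*d.reshape(-1,1))-t)@R
dx,dy=W[:,0]-.4028,W[:,1]-.2025; rr=np.hypot(dx,dy); a=np.arctan2(dy,dx)
for z0 in np.arange(.45,2,.15):
    k=(rr<.3)&(rr>.05)&(W[:,2]>.02)&(abs(a-z0)<.075)
    if k.any(): print(round(z0,2),np.sort(rr[k])[:4].round(3),k.sum(),W[k,2].max().round(3))
E
python3 -m pendant '{"offset":[[-0.0144,0.0007,0],[-0.017,0.001,0],[-0.017,0.001,0],[-0.017,0.001,0],[-0.017,0.001,0]],"rotation":[[0,0,-0.096],[0,0,-0.12],[0,0,-0.12],[0,0,-0.12],[0,0,-0.12]],"gripper":[0,0,0,0,0]}' 40
python3 - <<'E'
from h import *
st(); swing([.12]*5)
E
```

```text
0.45 [0.05  0.051 0.055 0.092] 226 0.153
0.6 [0.05  0.051 0.052 0.053] 292 0.112
0.75 [0.202 0.202 0.204 0.204] 94 0.074
0.9 [0.262 0.262 0.266 0.268] 18 0.083
1.05 [0.202 0.203 0.203 0.204] 470 0.085
1.2 [0.205 0.206 0.206 0.207] 397 0.085
1.35 [0.23  0.23  0.233 0.275] 144 0.048
1.5 [0.264 0.265 0.266 0.267] 73 0.029
1.65 [0.256 0.256 0.256 0.256] 98 0.028
1.8 [0.261 0.262 0.262 0.264] 99 0.029
time: 20.75
tcp_pos: [0.4973, 0.31, 0.107]
tool_rot: [0.0, 0.94, -0.342, 0.001]
contact_force: [3.7, -2.2, -1.1]
gripper_width: 0.192
t 20.75 p [0.4973 0.31   0.107 ] yaw -0.6991 z [ 0.001 -0.001 -1.   ] F [ 3.69 -2.18 -1.11] g 0.192 q [-0.05  0.41 -0.73  1.65  0.29  1.19 -1.55]
th 0.8494 gate 0.566 r 0.1431
off [[-0.0172, -0.0001, -0.0], [-0.0172, 0.001, 0.0], [-0.0172, 0.001, 0.0], [-0.0172, 0.001, 0.0], [-0.0172, 0.001, 0.0]]
rot [[0.0, -0.002, -0.098], [0.0, 0.0, -0.12], [0.0, 0.0, -0.12], [0.0, 0.0, -0.12], [0.0, 0.0, -0.12]]
```

```bash
python3 -m pendant '{"offset":[[-0.017,0,0],[-0.017,0.001,0],[-0.017,0.001,0],[-0.017,0.001,0],[-0.017,0.001,0]],"rotation":[[0,0,-0.1],[0,0,-0.12],[0,0,-0.12],[0,0,-0.12],[0,0,-0.12]],"gripper":[0,0,0,0,0]}' 40
python3 - <<'E'
from h import *
st(); swing([.08]*5)
E
```

```text
time: 21.38
tcp_pos: [0.4197, 0.3453, 0.1069]
tool_rot: [0.0, 0.999, -0.052, 0.001]
contact_force: [-0.9, -0.9, -0.8]
gripper_width: 0.193
t 21.38 p [0.4197 0.3453 0.1069] yaw -0.1032 z [ 0.002 -0.001 -1.   ] F [-0.94 -0.87 -0.81] g 0.193 q [-0.02  0.36 -0.89  1.76  0.3   1.17 -1.1 ]
th 1.4529 gate 1.17 r 0.1438
off [[-0.0115, 0.0002, -0.0], [-0.0115, 0.0005, 0.0], [-0.0115, 0.0005, 0.0], [-0.0115, 0.0005, 0.0], [-0.0115, 0.0005, 0.0]]
rot [[0.0, -0.002, -0.065], [0.0, 0.0, -0.08], [0.0, 0.0, -0.08], [0.0, 0.0, -0.08], [0.0, 0.0, -0.08]]
```

Gate ~1.17; go on to ~1.40.

```bash
python3 -m pendant '{"offset":[[-0.0115,0.0002,0],[-0.0115,0.0005,0],[-0.0095,0.0004,0],[0,0,0],[0,0,0]],"rotation":[[0,0,-0.065],[0,0,-0.08],[0,0,-0.065],[0,0,0],[0,0,0]],"gripper":[0,0,0,0,0]}' 40
python3 -m pendant '{"offset":[[0,0,0],[0,0,0],[0,0,0],[0,0,0],[0,0,0]],"rotation":[[0,0,0],[0,0,0],[0,0,0],[0,0,0],[0,0,0]],"gripper":[0,0,0,0,0]}' 40
python3 - <<'E'
from h import *
st(); swing([.01]); 
grab("scene","s11",(205,100,365,230),5)
grab("top","t11",(205,110,365,260),5)
E
```

```text
time: 22.0
tcp_pos: [0.386, 0.3458, 0.1069]
tool_rot: [-0.0, 0.998, 0.056, 0.001]
contact_force: [1.1, 1.0, -5.0]
gripper_width: 0.196
time: 22.62
tcp_pos: [0.3868, 0.3459, 0.1069]
tool_rot: [-0.0, 0.998, 0.055, 0.001]
contact_force: [1.6, 0.7, -3.8]
gripper_width: 0.195
t 22.62 p [0.3868 0.3459 0.1069] yaw 0.1095 z [ 0.002  0.001 -1.   ] F [ 1.64  0.66 -3.83] g 0.195 q [ 0.02  0.31 -0.95  1.82  0.28  1.15 -0.92]
th 1.6823 gate 1.399 r 0.1443
off [[-0.0014, 0.0004, -0.0]]
rot [[-0.001, -0.003, -0.012]]
```

View pics/s11.png

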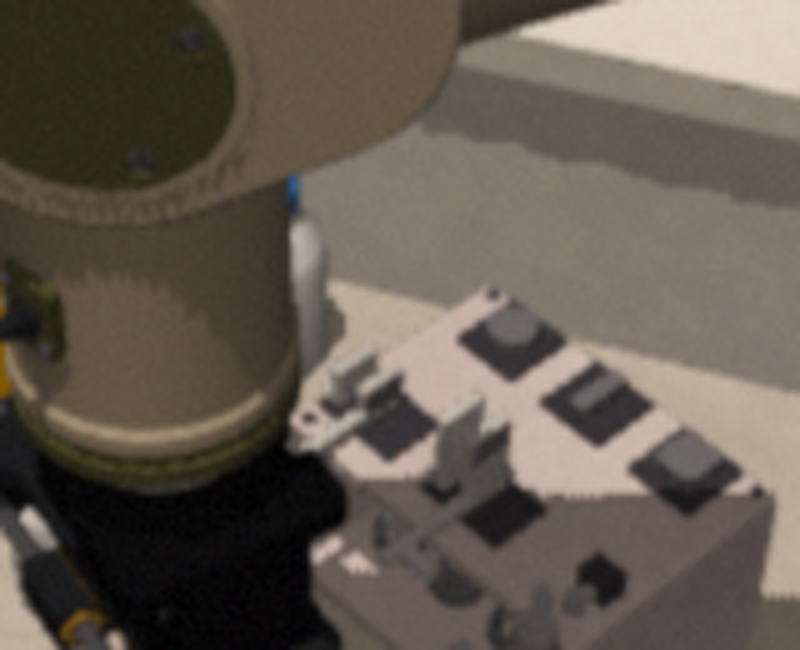

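View pics/t11.png

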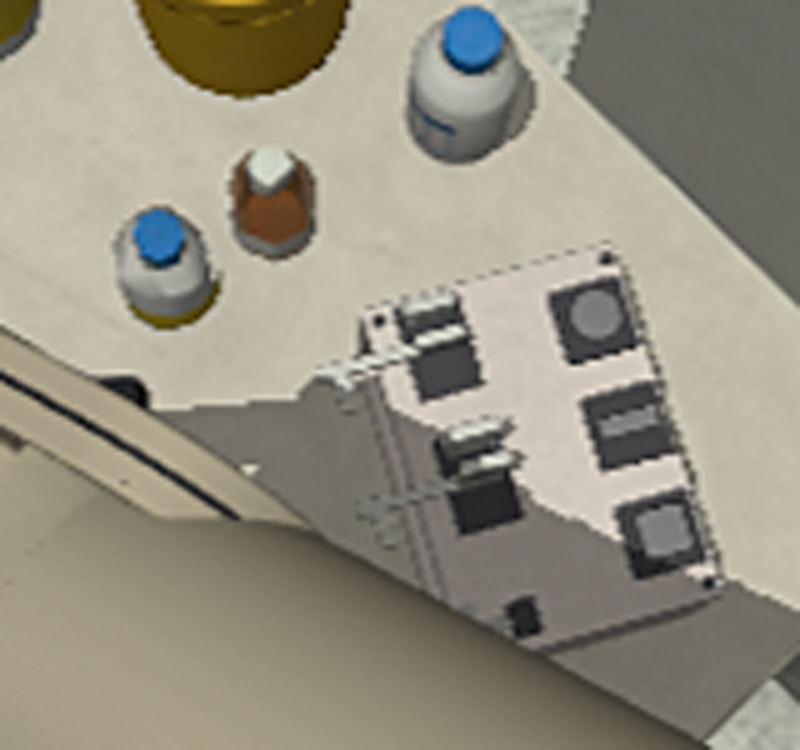

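```bash
python3 - <<'E'
from h import *
st(); print(np.abs(manip.get_obs()["joint_vel"]).max()); print(manip.finish_job())
E
```

```text
t 22.73 p [0.3868 0.3459 0.1069] yaw 0.1095 z [ 0.002  0.001 -1.   ] F [ 1.38  1.66 -3.67] g 0.194 q [ 0.02  0.31 -0.95  1.82  0.28  1.15 -0.92]
0.002385942296318441
the job is handed in; nothing more can be done
None
```

I entered the code (round, square, bar), each key pressed to its stop. I then squeezed the tall catch and after it the short one, gripped the gate post at 40 N and swung the gate out to about 1.40 rad (80°). I handed the job in at 22.7 s with the arm still holding the post; no verdict is reported.

**Last checks:**
- **Gate and grip:** from the tool position the gate is at 1.40 rad. The arm is still (fastest joint 0.002 rad/s), and the fingers are closed on the post at about 17 mm (nominal 18 mm).
- **Catches and keys:** both catches look fully squeezed (the fingers read 20.4 mm on each, nominal 21 mm), and all three keys are up.
- **Bystanders:** those visible in the last pictures stand where they were. The last pictures were close crops; I did not check the tape, pad, pen and vials in them.

**One disagreement:** the fingertips sat about 31 mm higher than the reported TCP height implies. The depth images showed it, and contact with the round key confirmed it. I corrected every height for it. The grasp point should be within the 50 mm limit on either reading.

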